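# Gauge the dowel socket of a stool hub: go end in, no-go end refused

## Robot

A 6-joint arm with a two-finger parallel gripper is mounted at the origin on the work surface. World frame = base frame: x ahead of the robot, y to its left, z up, the work surface at z = 0. Lengths are in mm, angles in rad, forces in N, time in s.
With the tool pointing down it reaches from about 350 to 775 mm from the base axis. Payload 7.3 kg.
Tool frame: the origin (TCP) lies at the very end of the fingers, on their centre line; the grasp point (between the pads) lies 19 mm behind it; z points along the fingers, y is the line along which they close (so a half turn about z gives the same grasp; the last joint's range is limited). The gripper opens to 92 mm and grips with 3 to 60 N. Pads are 19 mm wide; open, the fingers measure 130 mm over their backs; the gripper's body (75 mm by 190 mm) begins 47 mm behind the grasp point.
Start: joints at [0.962, 0.342, 1.524, -0, 1.275, -0.146], TCP at [234.378, 469.8, 226.741] pointing down, gripper open.
Joint ranges: [-2.53, 2.53], [-0.77, 2.02], [0.04, 2.7], [-1, 4.14], [0.28, 2.66], [-3.11, 3.11]. Speed limits (rad/s): [2.57, 2.57, 3.14, 3.14, 3.14, 3.14].

## Interface

Orientations are given as [roll, pitch, yaw] about the fixed x, y, z axes, in that order (R = Rz(yaw) Ry(pitch) Rx(roll)).
In Python, from plant import bot gives the robot as it stands.
- The arm moves only by the tool send_rows, never from a script. Its argument "rows" is a list of rows, each an object of numbers: "x", "y", "z": the shift along the tool's x, y, z in units of 0.2 m (1.0 is 0.2 m); "ax", "ay", "az": the turn, a rotation vector about the tool's x, y, z in units of 60 degrees (1.0 is 60 degrees); "jaw": the opening, from -1 (shut) to 1 (fully open), so that 0 is half open. In form: [{"x": .., "y": .., "z": .., "ax": .., "ay": .., "az": .., "jaw": ..}, ...]. A call has exactly 10 rows; each row is the pose to reach, as a shift and turn from the pose commanded when the call began, along the tool's axes at that moment; what a row does not reach only later rows make up. A row lasts 1/8 s, in which the tool goes at most 62.5 mm and 10.7 degrees, less where a joint would pass 70% of its speed; a pose out of reach is approached as far as the arm can. A call with a number of a shift or a turn outside -1 to 1 is refused whole. A call with a gripper value outside its range is refused whole. The fingers move at their own pace and stop on an object; the grip force is fixed at half the most. Time passes only in rows, so rows that repeat a pose let the fingers close, or fill a call up. It gives the time, the measured TCP pose, the force, the opening and the grip force at its end, in the units of the state.
- bot.get_obs(): the state, without advancing time (a new reading comes with each control period).
- bot.capture(name): name is "side" or "top"; returns (picture, depth): 400x640x3 uint8, red, green, blue; 400x640 float32, mm along the optical axis (not along the pixel's ray), 0 where there is no reading.
- bot.camera_model(name): a dict with "vertical_fov" (degrees; the focal length in pixels is half the picture's height over the tangent of half this angle, whatever the lens; pixels are square), "cx", "cy" (the principal point, pixels), "k1" (the pictures are not rectified: a ray, as slopes to the right and down, at radius r is drawn at 1 + k1 r^2 times it, then the intrinsics apply), "R" (3x3) and "t" (3): a world point X has camera coordinates R X + t. Camera axes: x right, y down, z forward; pixel columns grow to the right and rows downward; lengths in mm; the calibration is good to about 2 mm. A picture is of the moment at which its call begins. camera_model takes no time and is no camera call.
- bot.close_job(): hands the job in; it is judged then, once.
The state is a dict: "time": time; "joint_positions": joint angles; "dq": joint speeds; "tau": joint torques, N m; "tool_pos": TCP position; "tcp_rot": TCP orientation; "contact_force": force on the tool from outside, world axes, zero at the start; "moment": the same for the moment, N m; "grip_width": finger opening in mm; "finger_force": force on a finger pad.
Only numpy, scipy, OpenCV 4.12 (cv2) and the standard library are available. Lean on these libraries where they do the work, as an engineer would, in place of code of your own. Each camera call takes 0.05 s, during which the arm holds its last target. There are 200 camera calls.

## Task

Check the counterbored bore in the side of the clamped wooden hub with the double-ended plug gauge: find the bore and press the long go end in until its collar is firmly home on the counterbore's floor, pull it out, turn the gauge end for end, and press the short no-go end squarely over the bore, on that same floor, for a moment to show that it will not enter. Press gently (a few newtons, never beyond 25 N), do not drop the gauge, and lay it back level in the slots of its rest, either way round, leaving the other things on the bench alone.

Things in the scene. Friction and masses are not known exactly. Their poses are not given: they have to be found in the camera images.
- gauge_mid (a point): Centre of the handle of the loose bare-metal plug gauge (130 mm, about 0.3 kg); x along the gauge to the go end. Square handle 80 mm long (x -40 to 40), 22 x 22 mm; collar 36 mm across (x 40 to 46); long go plug 24 mm across, nose bevelled 1 mm (x 46 to 76); short no-go plug 29.5 mm across (x -40 to -54). Starts level in its rest, z up, y and z square to the flats: grip the y flats from above.
- go_shoulder (a point): On the gauge's axis, in the plane of the collar's front face (46 mm from the handle's centre towards the go end): this face meets the counterbore's floor when the go end is fully home. Axes as the gauge.
- nogo_nose (a point): On the gauge's axis, at the end face of the no-go plug (54 mm from the handle's centre, opposite the go end). Axes as the gauge.
- rest: Gauge rest, fixed: board 110 x 100 x 14 mm with two uprights 9 mm thick, 50 mm wide, centred at x -31 and 31 mm. Origin on the bench under its centre; x along a gauge lying in it, z up. Each has an open slot 27 mm wide, lips flared (tops 55 mm up), floor 40 mm above the bench: the handle lies in both slots, its centre 51 mm up over the origin, with 4 mm end play each way.
- blank: Bystander: light wooden disc, 170 mm across and 36 mm high, lying flat. Origin at the centre of its underside.
- sander: Bystander: round orbital sander, 124 mm across and 124 mm high. Origin at the centre of its underside.
- wax: Bystander: jar of wax, 72 mm across and 60 mm high. Origin at the centre of its underside.
- sand_block: Bystander: cork sanding block 110 x 65 x 32 mm. Origin at the centre of its underside.
- jig: Plywood jig, fixed, holding the wooden hub block, clamp behind. Origin on the bench under the jig's middle; x level along the bore, into the block; z up. Block 60 mm deep (x -30 to 30), 90 wide, 16 to 106 mm above the bench; jig board 140 x 150 x 16 mm (x -45 to 95), stops beside the block to y 75 either way, 46 mm high. Clamp up to 120 mm high, at x over 8 mm.
- jig_front (a point): On the jig's middle line in the block's -x face, 76 mm up; axes as the jig. At this height a round counterbore, 44 mm across and 4 mm deep, opens in the face; from its floor the bore, 25.5 mm across, runs on its axis along x right through. The block is clamped up to 16 mm to either side (y) of the middle, different each time and not measured: find it by feel or sight. It stays put under 25 N.

How it is judged:
By the outcome, as a careful person would: the job done as asked, in the order asked, and still so for the second after the job is handed in, with the robot touching nothing.
It also fails if it takes over 72 s, if anything falls off the work surface, if the arm or the gripper's body presses on something with over 40 N, if the wrist force passes 120 N, or if a joint passes its speed limit or range.

## Working session

There is one attempt and no reset: what is moved stays moved. The work goes in short steps, Python scripts to look and compute and a tool call to move; the robot and the scene stay as the last step left them, time stands still between calls to the robot, and variables do not carry over. Pictures are saved under pics/ and viewed, at most 10 in all, crops included, and the job is handed in when it is done.

Besides the shell and the picture viewer there is one more tool, called after "Emit:" in YAML: its name, and indented under it one key for each argument. send_rows: Moves the arm, as the interface text tells. Its arguments: {"type":"object","properties":{"rows":{"type":"array","items":{"type":"object","properties":{"x":{"type":"number","minimum":-1,"maximum":1},"y":{"type":"number","minimum":-1,"maximum":1},"z":{"type":"number","minimum":-1,"maximum":1},"ax":{"type":"number","minimum":-1,"maximum":1},"ay":{"type":"number","minimum":-1,"maximum":1},"az":{"type":"number","minimum":-1,"maximum":1},"jaw":{"type":"number"}}}}},"required":["rows"]}

```bash
ls; mkdir -p pics; cat > h.py <<'E'
import numpy as np, cv2
from plant import bot
def K(m):
    f=200/np.tan(np.radians(m["vertical_fov"])/2)
    return f
def ray(name,uv):
    m=bot.camera_model(name); f=K(m)
    p=(np.atleast_2d(uv)-[m["cx"],m["cy"]])/f
    q=p.copy()
    for _ in range(20): q=p/(1+m["k1"]*(q**2).sum(1,keepdims=True))
    R=np.array(m["R"]);t=np.array(m["t"])
    d=np.c_[q,np.ones(len(q))]
    return -R.T@t, d@R, d
def onplane(name,uv,z):
    o,d,_=ray(name,uv); return o+d*((z-o[2])/d[:,2:3])
def proj(name,X):
    m=bot.camera_model(name);f=K(m);c=np.atleast_2d(X)@np.array(m["R"]).T+m["t"]
    p=c[:,:2]/c[:,2:]; p=p*(1+m["k1"]*(p**2).sum(1,keepdims=True))
    return p*f+[m["cx"],m["cy"]]
def cloud(name,depth):
    v,u=np.mgrid[0:400,0:640]; o,d,_=ray(name,np.c_[u.ravel(),v.ravel()])
    return (o+d*depth.ravel()[:,None]).reshape(400,640,3)
E
python3 - <<'E'
from h import *
print(bot.get_obs())
for n in("side","top"):
    p,d=bot.capture(n); cv2.imwrite(f"pics/{n}0.png",p[:,:,::-1]); np.savez(f"{n}0.npz",p=p,d=d)
    m=bot.camera_model(n);print(n,m)
E
```

```text
pics
{'time': 0.0, 'joint_positions': array([ 9.61971912e-01,  3.42691220e-01,  1.52501918e+00, -5.59296735e-05,
        1.27539916e+00, -1.45989482e-01]), 'dq': array([ 1.75612164e-04, -2.59241794e-04, -8.37556234e-04,  2.63473934e-04,
       -6.01374172e-05,  4.73158229e-04]), 'tau': array([-6.54403120e-04, -4.31235301e+01, -2.44223017e+01,  7.17294146e-02,
        5.59763610e-02, -1.77507209e-04]), 'tool_pos': array([234.15822044, 469.42860971, 226.06056201]), 'tcp_rot': array([-3.14008410e+00, -1.67753590e-04,  2.67877392e+00]), 'contact_force': array([ 0.13563594, -0.41980021,  0.17160324]), 'moment': array([-0.0563434 , -0.0003733 ,  0.05577632]), 'finger_force': 0.0, 'grip_width': 91.75645982229202}
side {'vertical_fov': 48.95051962203636, 'cx': 316.3984032932712, 'cy': 200.4893395308146, 'k1': -0.11669899681139337, 'R': array([[ 0.94917794, -0.31448637, -0.01263202],
       [-0.19399688, -0.55297091, -0.81030141],
       [ 0.24784361,  0.7715708 , -0.58587716]]), 't': array([-582.73185946,  164.21339753, 1273.2815298 ])}
top {'vertical_fov': 45.96804331532238, 'cx': 325.9135601751921, 'cy': 197.03633838048847, 'k1': -0.1329323389145312, 'R': array([[-0.00991162, -0.99993283, -0.00600722],
       [-0.99107205,  0.01062222, -0.13290358],
       [ 0.13295847,  0.0046363 , -0.99111077]]), 't': array([ -22.7622364 ,  603.39280757, 1266.89248247])}
```

View pics/top0.png

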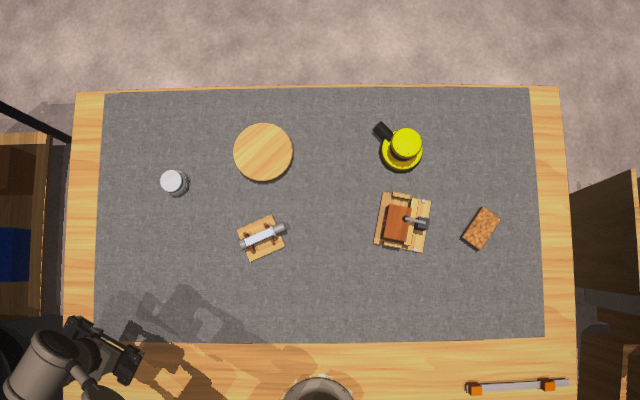

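View pics/side0.png

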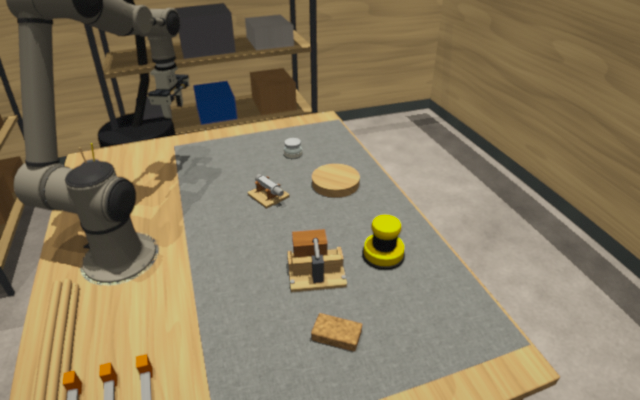

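The top view shows the gauge at (263,237) with its collar end toward (284,229). The jig is at (402,222) and its red block at (398,222), with the clamp to the right, so the bore opens to the left (+y). The side view sees the jig from behind. Next I'll measure from the depth and colour data.

```bash
python3 - <<'E'
from h import *
for n in("top","side"):
    z=np.load(f"{n}0.npz");P=cloud(n,z["d"]);p=z["p"];hsv=cv2.cvtColor(p,cv2.COLOR_RGB2HSV)
    m=bot.camera_model(n);print(n,"cam",-np.array(m["R"]).T@m["t"])
    v,u=np.mgrid[0:400,0:640]
    # table height
    t=P[(abs(P[...,0]-450)<40)&(abs(P[...,1])<40)];print("table z",np.median(t[:,2]),t[:,2].std())
    ok=z["d"]>0
    # rest region, jig region
    for nm,(cu,cv) in {"rest":(263,237),"jig":(402,222)}.items():
        c=onplane("top",[[cu,cv]],40)[0]
        s=ok&(np.hypot(P[...,0]-c[0],P[...,1]-c[1])<110)&(P[...,2]>6)
        print(nm,c,s.sum(),np.histogram(P[s][:,2],bins=np.arange(0,135,5))[0])
    red=(hsv[...,0]<12)&(hsv[...,1]>140)&ok&(P[...,2]>60)
    print("red",red.sum(),np.median(P[red],0) if red.any() else 0, u[red].min(),u[red].max(),v[red].min(),v[red].max())
    c=np.float32(P[red&(abs(P[...,2]-106)<6)][:,:2]); print("blocktop",len(c),cv2.minAreaRect(c) if len(c)>3 else 0)
    g=ok&(hsv[...,1]<50)&(P[...,2]>45)&(P[...,2]<85)&(np.hypot(P[...,0]-430,P[...,1]-140)<120)
    if g.any():
        a=np.float32(P[g]);print("gauge",len(a),a.mean(0),cv2.minAreaRect(a[:,:2]),np.percentile(a[:,2],[5,50,95]))
p=np.load("top0.npz")["p"];q=np.load("side0.npz")["p"]
a=cv2.resize(p[185:270,365:445],None,fx=5,fy=5,interpolation=2);b=cv2.resize(p[200:275,225:300],None,fx=5,fy=5,interpolation=2)
w=np.zeros((430,800,3),np.uint8);w[:425,:400]=a;w[:375,400:775]=b;cv2.imwrite("pics/crop1.png",w[:,:,::-1])
E
```

```text
top cam [ 429.33605298  -35.0437761  1335.6871075 ]
table z 1335.6871074969085 663.5945948939408
rest [494.02690533 145.28600852  40.        ] 1516 [  0 154 566 234  15   2   9   9  18  25  57 149 224  54   0   0   0   0
   0   0   0   0   0   0   0   0]
jig [ 531.36895175 -238.34565116   40.        ] 2693 [  0  61 469 504  66  28  15  24  96  99  30  20 140 138  17  14  10  55
  56  20 360 406  61   4   0   0]
red 436 [ 513.57608693 -212.7189977   104.91208941] 252 410 205 250
blocktop 405 ((526.6640625, -214.56036376953125), (60.305870056152344, 89.71001434326172), 78.58840942382812)Traceback (most recent call last):
  File "<stdin>", line 19, in <module>
cv2.error: OpenCV(4.12.0) /io/opencv/modules/imgproc/src/convhull.cpp:143: error: (-215:Assertion failed) total >= 0 && (depth == CV_32F || depth == CV_32S) in function 'convexHull'
```

```bash
python3 - <<'E'
from h import *
v,u=np.mgrid[0:400,0:640]
for n in("top","side"):
    z=np.load(f"{n}0.npz");d=z["d"];P=cloud(n,d);p=z["p"];hsv=cv2.cvtColor(p,cv2.COLOR_RGB2HSV);ok=d>0
    t=P[ok&(np.hypot(P[...,0]-450,P[...,1]-0)<50)];print(n,"table z",np.median(t[:,2]))
    near=ok&(np.hypot(P[...,0]-527,P[...,1]+215)<75)
    red=near&(hsv[...,0]<12)&(hsv[...,1]>140)&(abs(P[...,2]-105)<6)
    a=P[red];print("red",len(a),np.median(a[:,2]) if len(a) else 0)
    if len(a)>5:
        print(cv2.minAreaRect(np.float32(a[:,:2])))
        uv=np.c_[u[red],v[red]];b=onplane(n,uv,106);print("raycast",cv2.minAreaRect(np.float32(b[:,:2])))
    g=ok&(hsv[...,1]<60)&(P[...,2]>45)&(P[...,2]<80)&(np.hypot(P[...,0]-494,P[...,1]-145)<90)
    a=np.float32(P[g])
    if len(a)>5: print("gauge",len(a),a.mean(0),cv2.minAreaRect(a[:,:2].copy()),np.percentile(a[:,2],[5,50,95]),u[g].min(),u[g].max(),v[g].min(),v[g].max())
    np.save(f"g_{n}.npy",a)
    for nm,c,r,lo,hi in(("restboard",(494,145),80,8,20),("jigboard",(527,-225),110,8,22)):
        s=ok&(np.hypot(P[...,0]-c[0],P[...,1]-c[1])<r)&(P[...,2]>lo)&(P[...,2]<hi);a=np.float32(P[s][:,:2].copy());print(nm,len(a),cv2.minAreaRect(a))
p=np.load("top0.npz")["p"];q=np.load("side0.npz")["p"]
w=np.zeros((600,800,3),np.uint8)
def put(im,x,y,f): 
    r=cv2.resize(im,None,fx=f,fy=f,interpolation=2);w[y:y+r.shape[0],x:x+r.shape[1]]=r
put(p[187:257,365:440],0,0,5);put(p[205:270,225:300],400,0,5);put(q[220:290,280:355],0,355,3);put(q[165:210,235:300],400,355,5)
cv2.imwrite("pics/crop1.png",w[:,:,::-1])
E
```

```text
top table z 0.17116769982339974
red 407 105.0752202565161
((526.6640625, -214.56036376953125), (60.305870056152344, 89.71001434326172), 78.58840942382812)
raycast ((526.29150390625, -214.32217407226562), (60.0328369140625, 89.37310791015625), 78.21725463867188)
gauge 425 [498.08978  146.17386   61.029633] ((498.91888427734375, 146.20025634765625), (32.81756591796875, 129.12437438964844), 21.495264053344727) [55.24844437 61.30474854 66.54382324] 239 285 222 249
restboard 879 ((501.979736328125, 154.56341552734375), (129.63446044921875, 120.13360595703125), 23.821868896484375)
jigboard 1038 ((529.613525390625, -238.412109375), (178.7001190185547, 159.309326171875), 77.91937255859375)
side table z -0.7603588072801131
red 0 0
gauge 245 [493.5509   138.26175   57.522465] ((501.0981140136719, 144.71786499023438), (46.486488342285156, 131.9997100830078), 21.41395378112793) [47.17328415 59.4512558  64.57649841] 255 283 174 195
restboard 326 ((488.3912048339844, 153.4800262451172), (100.95198822021484, 112.80836486816406), 24.97742462158203)
jigboard 851 ((531.3713989257812, -245.9957275390625), (143.36624145507812, 150.7330322265625), 77.4878921508789)
```

View pics/crop1.png

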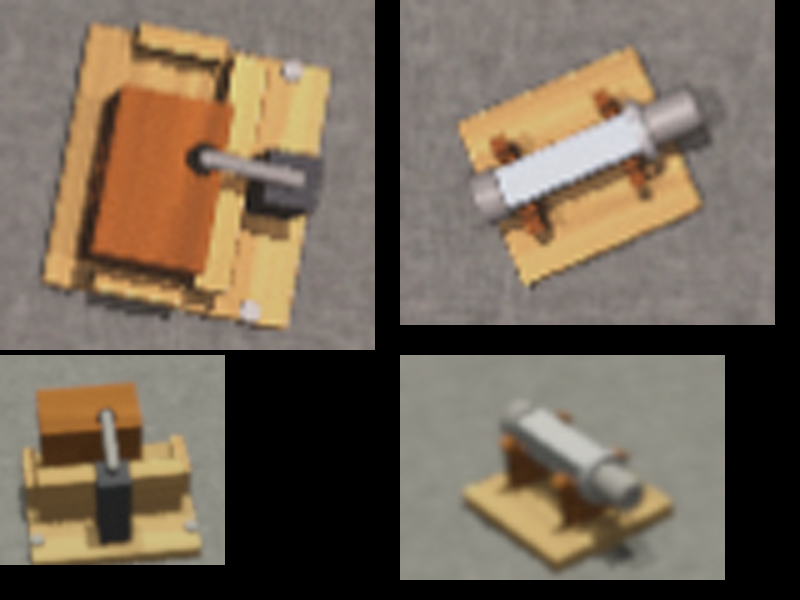

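The crops show the bright handle with the go end to its right, and the red block offset slightly toward the robot on the jig board. I'll fit the handle and block in both views.

```bash
python3 - <<'E'
from h import *
v,u=np.mgrid[0:400,0:640]
def fit(n,mask,z,lab):
    c,_=cv2.findContours(mask.astype(np.uint8),0,1);c=max(c,key=cv2.contourArea)
    m=np.zeros(mask.shape,np.uint8);cv2.drawContours(m,[c],-1,1,-1);s=m>0
    b=onplane(n,np.c_[u[s],v[s]],z)[:,:2];ctr=b.mean(0);w,V=np.linalg.eigh(np.cov((b-ctr).T))
    e=V[:,1];L=np.sqrt(12*w);print(n,lab,"N",s.sum(),"mean",ctr.round(1),"ang",np.degrees(np.arctan2(e[1],e[0])).round(2),"LW",L[::-1].round(1),"rect",np.round(np.array(cv2.minAreaRect(np.float32(b))[0]),1))
    return s
for n in("top","side"):
    zf=np.load(f"{n}0.npz");d=zf["d"];P=cloud(n,d);p=zf["p"];hsv=cv2.cvtColor(p,cv2.COLOR_RGB2HSV);ok=d>0
    near=ok&(np.hypot(P[...,0]-497,P[...,1]-145)<90)
    hh=near&(hsv[...,1]<60)&(P[...,2]>40)&(P[...,2]<75)
    print("V hist",np.histogram(hsv[...,2][hh],bins=range(80,261,20))[0])
    T=200 if n=="top" else 175
    s=fit(n,hh&(hsv[...,2]>T),62,"handle");print("z",np.median(P[s][:,2]))
    fit(n,hh,58,"gauge")
    nr=ok&(np.hypot(P[...,0]-527,P[...,1]+215)<75)
    red=nr&(hsv[...,0]<14)&(hsv[...,1]>120)&(P[...,2]>85)
    print("redV",np.histogram(hsv[...,2][red],bins=range(40,261,20))[0], "z",np.percentile(P[red][:,2],[5,50,95]))
    fit(n,red&((P[...,2]>100)if n=="top" else (hsv[...,2]>110)),106,"block")
    board=near&(P[...,2]>9)&(P[...,2]<20)&(hsv[...,1]>70)
    s=board; b=P[s];print("board",cv2.minAreaRect(np.float32(b[:,:2])))
    ups=near&(P[...,2]>30)&(hsv[...,1]>110);b=P[ups];
    # upright points in gauge axis coords
    a=np.radians(-68.5);e=np.array([np.cos(a),np.sin(a)]);q=(b[:,:2]-[497,146])@np.c_[e,[-e[1],e[0]]];print("uprights",np.histogram(q[:,0],bins=range(-50,51,5))[0],np.percentile(b[:,2],[50,95]))
    wd=nr|(ok&(np.hypot(P[...,0]-527,P[...,1]+235)<130));wd&=(P[...,2]>9)&(P[...,2]<20)&(hsv[...,1]>70)
    print("jigboard",cv2.minAreaRect(np.float32(P[wd][:,:2])))
E
```

```text
V hist [  9  18  39  42  57  35  53 176   0]
top handle N 220 mean [495.4 153.8] ang 113.85 LW [79.5 20.2] rect [496.  153.9]
z 61.4713943469327
top gauge N 433 mean [498.2 146.4] ang 113.82 LW [132.  25.] rect [498.9 146.3]
redV [  2  10  11   6  27  19 307 379   0   0   0] z [100.58301494 105.18153294 109.18980726]
top block N 745 mean [ 525.2 -213.6] ang 169.28 LW [89.8 59.9] rect [ 526.7 -214.5]
board ((494.6376647949219, 156.33126831054688), (100.63052368164062, 111.17266845703125), 23.595067977905273)
uprights [ 9 21 20  0  0  0  0  0  0  0  0  0  0 14 24  4  1  1  0  0] [51.1435295  57.52227405]
jigboard ((534.2506103515625, -242.9715576171875), (141.93832397460938, 148.62490844726562), 78.0532455444336)
V hist [42 25 30 29 35 49 23  0  0]
side handle N 73 mean [490.8 151.7] ang 112.31 LW [75.1 20.1] rect [490.4 152.3]
z 60.45091723970154
side gauge N 256 mean [492.9 137.2] ang 110.55 LW [142.   36.8] rect [494.4 139.4]
redV [ 0 45  5  2  3  5  0  0  0  0  0] z [ 86.36773573  95.9461656  105.25025432]
side block N 1 mean [ 474.5 -239.5] ang nan LW [nan nan] rect [ 474.5 -239.5]
board ((488.3912048339844, 153.4800262451172), (100.95198822021484, 112.80836486816406), 24.97742462158203)
uprights [ 2  5 15  5  0  0  0  0  0  0  0  0  1  3 14  7  0  0  0  0] [43.6186822  54.09808305]
jigboard ((530.7470092773438, -246.09078979492188), (142.88601684570312, 149.86570739746094), 78.070068359375)<stdin>:6: RuntimeWarning: Degrees of freedom <= 0 for slice
  c *= np.true_divide(1, fact)
  c *= np.true_divide(1, fact)
```

```bash
cat > plan.py <<'E'
import numpy as np
def plan(pos,yaw,targets):
    """pos mm, yaw deg of the commanded pose; targets: (x,y,z,yaw) -> rounded units; follows the rounded pose"""
    pos=np.array(pos,float)
    for t in targets:
        c,s=np.cos(np.radians(yaw)),np.sin(np.radians(yaw)); R=np.array([[c,s,0],[s,-c,0],[0,0,-1]])
        u=np.round(R.T@(np.array(t[:3])-pos)/200,3); az=round(-((t[3]-yaw+180)%360-180)/60,3)
        pos=pos+R@u*200; yaw-=az*60
        print("xyz",u,"az",az,"->",pos.round(2),round(yaw,2), "q6~%.3f"%(np.arctan2(pos[1],pos[0])+np.pi/2-np.radians(yaw)))
E
python3 - <<'E'
from plan import plan
plan([234.38,469.8,226.74],153.48,[(365,310,170,113.8),(493.5,153,110,113.8),(493.5,153,33,113.8)])
E
```

```text
xyz [-0.941 -0.423  0.284] az 0.661 -> [365.   310.07 169.94] 113.82 q6~0.288
xyz [-0.978  0.271  0.3  ] az 0.0 -> [493.58 153.02 109.94] 113.82 q6~-0.115
xyz [ 0.    -0.     0.385] az 0.0 -> [493.58 153.02  32.94] 113.82 q6~-0.115
```

Emit:
send_rows:
  rows:
    - {"x": -0.2,"y": -0.09,"z": 0.06,"az": 0.14,"jaw": 0}
    - {"x": -0.45,"y": -0.2,"z": 0.14,"az": 0.3,"jaw": 0}
    - {"x": -0.7,"y": -0.31,"z": 0.21,"az": 0.45,"jaw": 0}
    - {"x": -0.9,"y": -0.4,"z": 0.27,"az": 0.6,"jaw": 0}
    - {"x": -0.941,"y": -0.423,"z": 0.284,"az": 0.661,"jaw": 0}
    - {"x": -0.941,"y": -0.423,"z": 0.284,"az": 0.661,"jaw": 0}
    - {"x": -0.941,"y": -0.423,"z": 0.284,"az": 0.661,"jaw": 0}
    - {"x": -0.941,"y": -0.423,"z": 0.284,"az": 0.661,"jaw": 0}
    - {"x": -0.941,"y": -0.423,"z": 0.284,"az": 0.661,"jaw": 0}
    - {"x": -0.941,"y": -0.423,"z": 0.284,"az": 0.661,"jaw": 0}

```text
schema error: expected keys x, y, z, ax, ay, az, jaw
```

Emit:
send_rows:
  rows:
    - {"x": -0.2,"y": 0.05,"z": 0.06,"jaw": 0}
    - {"x": -0.45,"y": 0.12,"z": 0.14,"jaw": 0}
    - {"x": -0.7,"y": 0.19,"z": 0.21,"jaw": 0}
    - {"x": -0.9,"y": 0.25,"z": 0.28,"jaw": 0}
    - {"x": -0.978,"y": 0.271,"z": 0.3,"jaw": 0}
    - {"x": -0.978,"y": 0.271,"z": 0.3,"jaw": 0}
    - {"x": -0.978,"y": 0.271,"z": 0.3,"jaw": 0}
    - {"x": -0.978,"y": 0.271,"z": 0.3,"jaw": 0}
    - {"x": -0.978,"y": 0.271,"z": 0.3,"jaw": 0}
    - {"x": -0.978,"y": 0.271,"z": 0.3,"jaw": 0}

```text
schema error: expected keys x, y, z, ax, ay, az, jaw
```

Emit:
send_rows:
  rows:
    - {"x": -0.2,"y": -0.09,"z": 0.06,"ax": 0,"ay": 0,"az": 0.14,"jaw": 0}
    - {"x": -0.45,"y": -0.2,"z": 0.14,"ax": 0,"ay": 0,"az": 0.3,"jaw": 0}
    - {"x": -0.7,"y": -0.31,"z": 0.21,"ax": 0,"ay": 0,"az": 0.45,"jaw": 0}
    - {"x": -0.9,"y": -0.4,"z": 0.27,"ax": 0,"ay": 0,"az": 0.6,"jaw": 0}
    - {"x": -0.941,"y": -0.423,"z": 0.284,"ax": 0,"ay": 0,"az": 0.661,"jaw": 0}
    - {"x": -0.941,"y": -0.423,"z": 0.284,"ax": 0,"ay": 0,"az": 0.661,"jaw": 0}
    - {"x": -0.941,"y": -0.423,"z": 0.284,"ax": 0,"ay": 0,"az": 0.661,"jaw": 0}
    - {"x": -0.941,"y": -0.423,"z": 0.284,"ax": 0,"ay": 0,"az": 0.661,"jaw": 0}
    - {"x": -0.941,"y": -0.423,"z": 0.284,"ax": 0,"ay": 0,"az": 0.661,"jaw": 0}
    - {"x": -0.941,"y": -0.423,"z": 0.284,"ax": 0,"ay": 0,"az": 0.661,"jaw": 0}

```text
time: 1.35
tool_pos: [364.8, 310.4, 170.0]
tcp_rot: [3.141, -0.0, 1.987]
contact_force: [0.9, -0.5, 0.6]
grip_width: 46.1
finger_force: 0.0
```

Emit:
send_rows:
  rows:
    - {"x": -0.2,"y": 0.05,"z": 0.06,"ax": 0,"ay": 0,"az": 0,"jaw": 0}
    - {"x": -0.45,"y": 0.12,"z": 0.14,"ax": 0,"ay": 0,"az": 0,"jaw": 0}
    - {"x": -0.7,"y": 0.19,"z": 0.21,"ax": 0,"ay": 0,"az": 0,"jaw": 0}
    - {"x": -0.9,"y": 0.25,"z": 0.28,"ax": 0,"ay": 0,"az": 0,"jaw": 0}
    - {"x": -0.978,"y": 0.271,"z": 0.3,"ax": 0,"ay": 0,"az": 0,"jaw": 0}
    - {"x": -0.978,"y": 0.271,"z": 0.3,"ax": 0,"ay": 0,"az": 0,"jaw": 0}
    - {"x": -0.978,"y": 0.271,"z": 0.3,"ax": 0,"ay": 0,"az": 0,"jaw": 0}
    - {"x": -0.978,"y": 0.271,"z": 0.3,"ax": 0,"ay": 0,"az": 0,"jaw": 0}
    - {"x": -0.978,"y": 0.271,"z": 0.3,"ax": 0,"ay": 0,"az": 0,"jaw": 0}
    - {"x": -0.978,"y": 0.271,"z": 0.3,"ax": 0,"ay": 0,"az": 0,"jaw": 0}

```text
time: 2.6
tool_pos: [493.5, 153.4, 110.1]
tcp_rot: [3.141, 0.0, 1.987]
contact_force: [0.3, -0.6, 0.4]
grip_width: 45.7
finger_force: 0.0
```

```bash
python3 - <<'E'
from h import *
o=bot.get_obs();T=o["tool_pos"];yw=o["tcp_rot"][2];ex=np.array([np.cos(yw),np.sin(yw)]);ey=np.array([ex[1],-ex[0]])
print(T,o["tcp_rot"])
for n in("top","side"):
    p,d=bot.capture(n);P=cloud(n,d);np.savez(f"{n}1.npz",p=p,d=d)
    s=(d>0)&(np.hypot(P[...,0]-T[0],P[...,1]-T[1])<90)&(P[...,2]>95)&(P[...,2]<150)
    q=P[s];X=(q[:,:2]-T[:2])@ex;Y=(q[:,:2]-T[:2])@ey
    print(n,len(q));
    for lo in range(95,150,11):
        k=(q[:,2]>=lo)&(q[:,2]<lo+11)
        if k.sum()>3: print(lo,k.sum(),"x",np.percentile(X[k],[2,50,98]).round(1),"y",np.percentile(Y[k],[2,25,50,75,98]).round(1))
w=np.zeros((600,800,3),np.uint8)
def put(im,x,y,f): 
    r=cv2.resize(im,None,fx=f,fy=f,interpolation=2);w[y:y+r.shape[0],x:x+r.shape[1]]=r
put(np.load("top1.npz")["p"][185:285,215:315],0,0,4);put(np.load("side1.npz")["p"][125:225,220:320],400,0,4)
cv2.imwrite("pics/crop2.png",w[:400,:,::-1])
E
```

```text
[493.45476594 153.44211658 110.1266797 ] [3.14122969e+00 1.96399815e-05 1.98729312e+00]
top 0
side 140
106 17 x [-12.4  -5.5   8.9] y [-33.7  17.4  19.8  21.4  27.3]
117 32 x [-14.5  -8.6   7.9] y [-44.6 -37.3  17.8  20.5  29.5]
128 43 x [-13.   -8.1   5.6] y [-46.5 -41.5 -26.3  21.7  31.3]
139 48 x [-13.4  -8.6  11.8] y [-46.9 -44.2  -6.5  22.   34.4]
```

View pics/crop2.png

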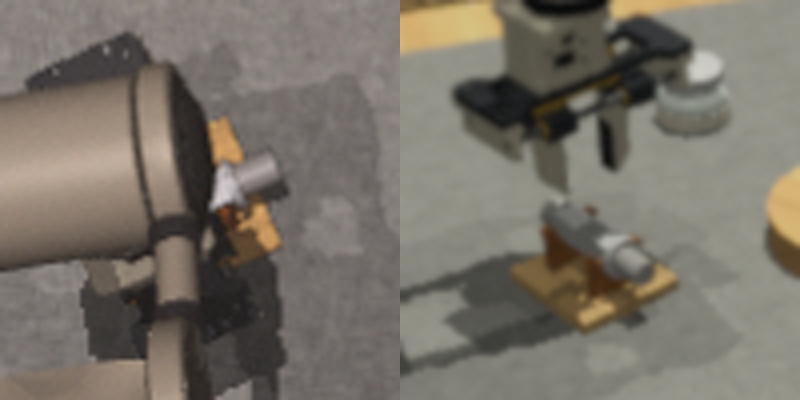

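The side view shows the two fingers straddling the gauge line. The finger bias matches the handle offset, so the tool is aligned to within about 1 mm. Descending.

Emit:
send_rows:
  rows:
    - {"x": 0,"y": 0,"z": 0.06,"ax": 0,"ay": 0,"az": 0,"jaw": 0}
    - {"x": 0,"y": 0,"z": 0.14,"ax": 0,"ay": 0,"az": 0,"jaw": 0}
    - {"x": 0,"y": 0,"z": 0.22,"ax": 0,"ay": 0,"az": 0,"jaw": 0}
    - {"x": 0,"y": 0,"z": 0.29,"ax": 0,"ay": 0,"az": 0,"jaw": 0}
    - {"x": 0,"y": 0,"z": 0.34,"ax": 0,"ay": 0,"az": 0,"jaw": 0}
    - {"x": 0,"y": 0,"z": 0.37,"ax": 0,"ay": 0,"az": 0,"jaw": 0}
    - {"x": 0,"y": 0,"z": 0.385,"ax": 0,"ay": 0,"az": 0,"jaw": 0}
    - {"x": 0,"y": 0,"z": 0.385,"ax": 0,"ay": 0,"az": 0,"jaw": 0}
    - {"x": 0,"y": 0,"z": 0.385,"ax": 0,"ay": 0,"az": 0,"jaw": -0.2}
    - {"x": 0,"y": 0,"z": 0.385,"ax": 0,"ay": 0,"az": 0,"jaw": -0.3}

```text
time: 3.95
tool_pos: [493.8, 153.1, 33.3]
tcp_rot: [3.141, 0.0, 1.987]
contact_force: [1.0, 0.9, 0.7]
grip_width: 33.5
finger_force: 0.0
```

Emit:
send_rows:
  rows:
    - {"x": 0,"y": 0,"z": 0,"ax": 0,"ay": 0,"az": 0,"jaw": -0.4}
    - {"x": 0,"y": 0,"z": 0,"ax": 0,"ay": 0,"az": 0,"jaw": -0.45}
    - {"x": 0,"y": 0,"z": 0,"ax": 0,"ay": 0,"az": 0,"jaw": -0.5}
    - {"x": 0,"y": 0,"z": 0,"ax": 0,"ay": 0,"az": 0,"jaw": -0.55}
    - {"x": 0,"y": 0,"z": 0,"ax": 0,"ay": 0,"az": 0,"jaw": -0.6}
    - {"x": 0,"y": 0,"z": 0,"ax": 0,"ay": 0,"az": 0,"jaw": -1}
    - {"x": 0,"y": 0,"z": 0,"ax": 0,"ay": 0,"az": 0,"jaw": -1}
    - {"x": 0,"y": 0,"z": 0,"ax": 0,"ay": 0,"az": 0,"jaw": -1}
    - {"x": 0,"y": 0,"z": 0,"ax": 0,"ay": 0,"az": 0,"jaw": -1}
    - {"x": 0,"y": 0,"z": 0,"ax": 0,"ay": 0,"az": 0,"jaw": -1}

```text
time: 5.2
tool_pos: [493.9, 153.1, 33.1]
tcp_rot: [3.141, 0.0, 1.987]
contact_force: [2.0, 1.1, 1.8]
grip_width: 21.9
finger_force: 30.0
```

```bash
python3 - <<'E'
from plan import plan
plan([493.58,153.02,32.94],113.82,[(493.58,153.02,113,113.8),(522,28,95,95),(550.2,-96.7,58,78)])
E
```

```text
xyz [ 0.   0.  -0.4] az 0.0 -> [493.58 153.02 112.94] 113.82 q6~-0.115
xyz [-0.629 -0.122  0.09 ] az 0.314 -> [522.06  28.08  94.94] 94.98 q6~-0.033
xyz [-0.634  0.086  0.185] az 0.283 -> [550.21 -96.75  57.94] 78.0 q6~0.035
```

Emit:
send_rows:
  rows:
    - {"x": 0,"y": 0,"z": -0.01,"ax": 0,"ay": 0,"az": 0,"jaw": -1}
    - {"x": 0,"y": 0,"z": -0.03,"ax": 0,"ay": 0,"az": 0,"jaw": -1}
    - {"x": 0,"y": 0,"z": -0.07,"ax": 0,"ay": 0,"az": 0,"jaw": -1}
    - {"x": 0,"y": 0,"z": -0.13,"ax": 0,"ay": 0,"az": 0,"jaw": -1}
    - {"x": 0,"y": 0,"z": -0.2,"ax": 0,"ay": 0,"az": 0,"jaw": -1}
    - {"x": 0,"y": 0,"z": -0.27,"ax": 0,"ay": 0,"az": 0,"jaw": -1}
    - {"x": 0,"y": 0,"z": -0.33,"ax": 0,"ay": 0,"az": 0,"jaw": -1}
    - {"x": 0,"y": 0,"z": -0.37,"ax": 0,"ay": 0,"az": 0,"jaw": -1}
    - {"x": 0,"y": 0,"z": -0.39,"ax": 0,"ay": 0,"az": 0,"jaw": -1}
    - {"x": 0,"y": 0,"z": -0.4,"ax": 0,"ay": 0,"az": 0,"jaw": -1}

```text
time: 6.45
tool_pos: [493.5, 153.0, 112.9]
tcp_rot: [-3.141, -0.0, 1.987]
contact_force: [0.6, -0.5, -3.0]
grip_width: 22.3
finger_force: 30.0
```

Emit:
send_rows:
  rows:
    - {"x": -0.03,"y": -0.01,"z": 0,"ax": 0,"ay": 0,"az": 0.02,"jaw": -1}
    - {"x": -0.1,"y": -0.02,"z": 0.02,"ax": 0,"ay": 0,"az": 0.05,"jaw": -1}
    - {"x": -0.2,"y": -0.04,"z": 0.03,"ax": 0,"ay": 0,"az": 0.1,"jaw": -1}
    - {"x": -0.3,"y": -0.06,"z": 0.05,"ax": 0,"ay": 0,"az": 0.15,"jaw": -1}
    - {"x": -0.4,"y": -0.08,"z": 0.06,"ax": 0,"ay": 0,"az": 0.2,"jaw": -1}
    - {"x": -0.5,"y": -0.1,"z": 0.07,"ax": 0,"ay": 0,"az": 0.25,"jaw": -1}
    - {"x": -0.57,"y": -0.11,"z": 0.08,"ax": 0,"ay": 0,"az": 0.28,"jaw": -1}
    - {"x": -0.61,"y": -0.12,"z": 0.09,"ax": 0,"ay": 0,"az": 0.3,"jaw": -1}
    - {"x": -0.629,"y": -0.122,"z": 0.09,"ax": 0,"ay": 0,"az": 0.314,"jaw": -1}
    - {"x": -0.629,"y": -0.122,"z": 0.09,"ax": 0,"ay": 0,"az": 0.314,"jaw": -1}

```text
time: 7.7
tool_pos: [522.1, 28.2, 94.9]
tcp_rot: [3.142, -0.0, 1.658]
contact_force: [-0.7, 0.4, -2.9]
grip_width: 21.7
finger_force: 30.0
```

Emit:
send_rows:
  rows:
    - {"x": -0.03,"y": 0.01,"z": 0.01,"ax": 0,"ay": 0,"az": 0.02,"jaw": -1}
    - {"x": -0.1,"y": 0.02,"z": 0.03,"ax": 0,"ay": 0,"az": 0.05,"jaw": -1}
    - {"x": -0.2,"y": 0.03,"z": 0.06,"ax": 0,"ay": 0,"az": 0.1,"jaw": -1}
    - {"x": -0.3,"y": 0.04,"z": 0.09,"ax": 0,"ay": 0,"az": 0.14,"jaw": -1}
    - {"x": -0.4,"y": 0.055,"z": 0.12,"ax": 0,"ay": 0,"az": 0.19,"jaw": -1}
    - {"x": -0.5,"y": 0.07,"z": 0.15,"ax": 0,"ay": 0,"az": 0.23,"jaw": -1}
    - {"x": -0.57,"y": 0.08,"z": 0.17,"ax": 0,"ay": 0,"az": 0.26,"jaw": -1}
    - {"x": -0.61,"y": 0.085,"z": 0.18,"ax": 0,"ay": 0,"az": 0.28,"jaw": -1}
    - {"x": -0.634,"y": 0.086,"z": 0.185,"ax": 0,"ay": 0,"az": 0.283,"jaw": -1}
    - {"x": -0.634,"y": 0.086,"z": 0.185,"ax": 0,"ay": 0,"az": 0.283,"jaw": -1}

```text
time: 8.95
tool_pos: [550.3, -96.6, 58.0]
tcp_rot: [3.142, -0.0, 1.362]
contact_force: [0.0, -0.5, -2.5]
grip_width: 21.6
finger_force: 30.0
```

```bash
python3 - <<'E'
from h import *
o=bot.get_obs();print(o["time"],o["tool_pos"],o["tcp_rot"],o["contact_force"],o["moment"])
w=np.zeros((400,800,3),np.uint8)
for i,(n,r) in enumerate({"top":(185,265,345,425),"side":(205,285,270,350)}.items()):
    p,d=bot.capture(n);np.savez(f"{n}2.npz",p=p,d=d)
    w[:,400*i:400*i+400]=cv2.resize(p[r[0]:r[1],r[2]:r[3]],None,fx=5,fy=5,interpolation=2)
cv2.imwrite("pics/crop3.png",w[:,:,::-1])
E
```

```text
8.95 [550.25830603 -96.64881017  57.98926749] [ 3.14151433e+00 -1.78380227e-04  1.36159850e+00] [ 0.03268895 -0.53803745 -2.48131763] [-0.0183817   0.02936678  0.00759846]
```

View pics/crop3.png

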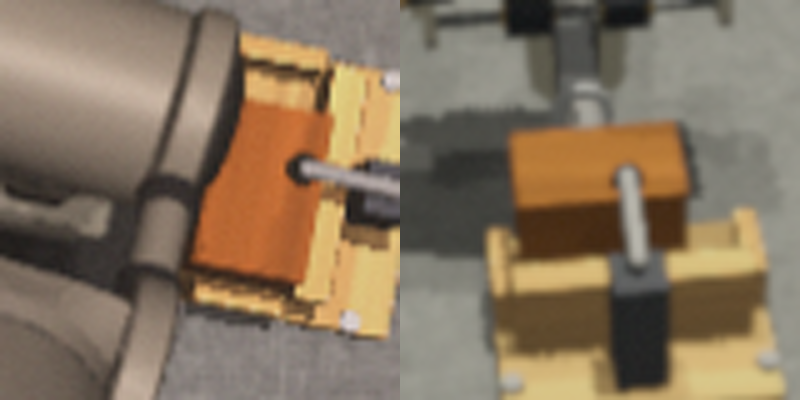

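The side view (right) shows the gripped handle and pale collar at about (306,225) in full-picture pixels. The block top spans cols 292–328, rows 230–246. I'll measure both in this one view so the camera bias cancels.

```bash
python3 - <<'E'
from h import *
p=np.load("side2.npz")["p"];d=np.load("side2.npz")["d"];hsv=cv2.cvtColor(p,cv2.COLOR_RGB2HSV)
g=cv2.cvtColor(p,cv2.COLOR_RGB2GRAY)
for r in range(208,232,1): print(r,g[r,294:322])
m=((hsv[...,0]<14)&(hsv[...,1]>130)&(hsv[...,2]>135)).astype(np.uint8);m[:225]=0;m[:,:285]=0;m[:,335:]=0
for r in range(228,250): 
    c=np.where(m[r])[0]
    print(r,(c.min(),c.max(),len(c)) if len(c) else None,end=" ")
print()
T=np.array([550.26,-96.65,76]);ex=np.array([-.208,-.978,0])
for a in(0,20,40,46,60,76): print(a,proj("side",T+ex*a).round(1),end=" ")
E
```

```text
208 [ 22  22  23  23  22  22  37  57  72  74  78  81  74  67  68  66  46  28
  20  21  21  21  23  21  26  50  98 137]
209 [ 22  20  21  22  21  26  42  75  94  97  99  95  83  72  60  55  41  27
  23  23  26  25  28  31  40  65 110 141]
210 [ 23  24  24  22  21  26  43  68  84  88  88  87  81  74  56  50  53  45
  42  43  50  59  71  76  82  96 123 141]
211 [ 38  35  34  35  40  38  46  63  76  79  80  80  80  73  58  54  68  71
  72  75  84 101 119 124 124 127 135 143]
212 [ 80  68  62  64  69  68  59  62  74  78  80  80  79  73  55  56  79  86
  86  87  95 113 131 135 135 135 138 141]
213 [118  96  84  84  86  82  69  63  74  78  79  79  80  72  57  57  81  89
  89  90  97 116 130 136 136 135 135 139]
214 [130 105  91  89  89  85  72  64  75  80  78  80  80  76  64  58  82  89
  89  91  98 116 132 136 136 137 137 140]
215 [135 110  91  89  89  85  73  65  74  80  79  80  81  79  72  62  83  89
  90  91 100 119 135 137 136 136 140 146]
216 [138 112  93  89  89  87  79  64  74  79  79  80  79  80  72  63  82  90
  88  91 103 125 135 135 134 135 141 147]
217 [139 115  94  89  89  89 
[... 1396 characters left out ...]
1]
229 [ 76  74  74  75  76  80  83  85  87  98 108 124 150 158 156 147 130 111
 119 134 136 133 132 131 128 127 128 129]
230 [ 85  84  86  88  90  94 100 102 104 111 121 132 143 145 144 137 127 117
 119 124 123 122 121 121 121 118 119 119]
231 [107 109 109 112 115 121 126 128 128 129 130 130 133 132 134 133 130 123
 121 121 120 120 120 119 117 119 118 118]
228 None 229 None 230 None 231 None 232 None 233 None 234 None 235 None 236 None 237 None 238 (np.int64(313), np.int64(313), 1) 239 None 240 None 241 None 242 None 243 None 244 None 245 None 246 None 247 None 248 None 249 None 
0 [[305.8 217.3]] 20 [[306.5 221.5]] 40 [[307.1 225.8]] 46 [[307.3 227.1]] 60 [[307.8 230.3]] 76 [[308.3 233.9]]
```

```bash
python3 - <<'E'
from h import *
p=np.load("side2.npz")["p"].astype(float);s=p[...,0]-p[...,2]  # R-B : orange high
ex=np.array([np.cos(np.radians(-102)),np.sin(np.radians(-102))]);ey=np.array([-ex[1],ex[0]]);T=np.array([550.26,-96.65])
def cross(a,th,up):
    i=[k for k in range(len(a)-1) if (a[k]<th<=a[k+1] if up else a[k]>=th>a[k+1])]
    return [round(k+(th-a[k])/(a[k+1]-a[k]),2) for k in i]
for r in range(231,246):
    a=s[r,285:335];th=45
    L=cross(a,th,True);Rr=cross(a,th,False)
    if L and Rr:
        uv=np.array([[285+L[0],r],[285+Rr[-1],r]]);b=onplane("side",uv,106)[:,:2]
        print(r,uv[:,0],"lateral vs TCP",((b-T)@ey).round(1),"along",((b-T)@ex).round(1))
print(s[238,285:335].astype(int))
# gauge: colour is neutral; print R-B & gray for plug rows upsampled edges; top-block lateral
z=np.load("top0.npz");q=z["p"].astype(float);st=q[...,0]-q[...,2]
print(st[205:246:6,378:420].astype(int))
for r in range(206,240,3):
    a=st[r,375:400];print(r,a.astype(int)[:22])
E
```

```text
231 [291.86 325.4 ] lateral vs TCP [-46.   44.5] along [ 93.8 105.2]
232 [291.2  325.64] lateral vs TCP [-48.   44.6] along [ 97.8 109.4]
233 [291.09 325.92] lateral vs TCP [-48.6  44.8] along [102.  113.7]
234 [291.17 326.22] lateral vs TCP [-48.6  45.1] along [106.2 117.9]
235 [291.15 326.43] lateral vs TCP [-49.   45.1] along [110.3 122.1]
236 [291.22 326.62] lateral vs TCP [-49.1  45.1] along [114.5 126.3]
237 [291.33 326.75] lateral vs TCP [-49.   44.9] along [118.6 130.4]
238 [291.4  326.93] lateral vs TCP [-49.1  44.9] along [122.7 134.5]
239 [291.47 327.21] lateral vs TCP [-49.2  45.1] along [126.8 138.6]
240 [291.59 327.4 ] lateral vs TCP [-49.1  45. ] along [130.9 142.7]
241 [291.66 327.51] lateral vs TCP [-49.2  44.8] along [134.9 146.7]
242 [291.83 327.54] lateral vs TCP [-49.   44.4] along [139.  150.7]
243 [292.   327.38] lateral vs TCP [-48.8  43.4] along [143.  154.5]
244 [292.13 326.5 ] lateral vs TCP [-48.8  40.6] along [147.  158.2]
245 [292.25 325.33] lateral vs TCP [-48.7  37.1] along [151.  161.7]
[  3   4   3   3   5   6  23  78 121 127 128 129 129 128 128 129 
[... 1804 characters left out ...]
0 131 131 127 124
 130 127 131 129]
221 [ 11  12  52  97 104 104  99  91  48  58  48 107 128 134 133 131 126 127
 133 129 132 132]
224 [ 12  22  93 105 105 101 103  63  32  42  60 121 131 135 128 128 127 129
 129 129 129 129]
227 [ 16  73 101 104 104 102  91  52  40  34 110 130 135 134 130 126 129 128
 129 131 130 134]
230 [ 21  93 105 106 104 102  64  29  25  76 123 134 132 130 130 130 129 131
 130 133 130 136]
233 [ 76 102 105 102 101  79  40  23  36 121 134 133 133 130 126 130 130 129
 132 128 133 134]
236 [ 95 106 105 104 104  61  24  27  82 125 131 131 127 127 129 131 129 133
 131 133 137 135]
239 [106 108 112 113 106  73  53  52  45  34  26  30  26  28  32  37  45  65
  80  92  90  96]
```

Emit:
send_rows:
  rows:
    - {"x": -0.01,"y": 0,"z": 0,"ax": 0,"ay": 0,"az": 0,"jaw": -1}
    - {"x": -0.025,"y": 0,"z": 0,"ax": 0,"ay": 0,"az": 0,"jaw": -1}
    - {"x": -0.04,"y": 0,"z": 0,"ax": 0,"ay": 0,"az": 0,"jaw": -1}
    - {"x": -0.05,"y": 0,"z": 0,"ax": 0,"ay": 0,"az": 0,"jaw": -1}
    - {"x": -0.06,"y": 0,"z": 0,"ax": 0,"ay": 0,"az": 0,"jaw": -1}
    - {"x": -0.065,"y": 0,"z": 0,"ax": 0,"ay": 0,"az": 0,"jaw": -1}
    - {"x": -0.07,"y": 0,"z": 0,"ax": 0,"ay": 0,"az": 0,"jaw": -1}
    - {"x": -0.074,"y": 0,"z": 0,"ax": 0,"ay": 0,"az": 0,"jaw": -1}
    - {"x": -0.077,"y": 0,"z": 0,"ax": 0,"ay": 0,"az": 0,"jaw": -1}
    - {"x": -0.08,"y": 0,"z": 0,"ax": 0,"ay": 0,"az": 0,"jaw": -1}

```text
time: 10.3
tool_pos: [546.9, -112.3, 57.9]
tcp_rot: [3.142, -0.0, 1.362]
contact_force: [0.6, -0.6, -3.2]
grip_width: 21.8
finger_force: 30.0
```

Emit:
send_rows:
  rows:
    - {"x": -0.002,"y": 0,"z": 0,"ax": 0,"ay": 0,"az": 0,"jaw": -1}
    - {"x": -0.004,"y": 0,"z": 0,"ax": 0,"ay": 0,"az": 0,"jaw": -1}
    - {"x": -0.006,"y": 0,"z": 0,"ax": 0,"ay": 0,"az": 0,"jaw": -1}
    - {"x": -0.008,"y": 0,"z": 0,"ax": 0,"ay": 0,"az": 0,"jaw": -1}
    - {"x": -0.01,"y": 0,"z": 0,"ax": 0,"ay": 0,"az": 0,"jaw": -1}
    - {"x": -0.01,"y": 0,"z": 0,"ax": 0,"ay": 0,"az": 0,"jaw": -1}
    - {"x": -0.01,"y": 0,"z": 0,"ax": 0,"ay": 0,"az": 0,"jaw": -1}
    - {"x": -0.01,"y": 0,"z": 0,"ax": 0,"ay": 0,"az": 0,"jaw": -1}
    - {"x": -0.01,"y": 0,"z": 0,"ax": 0,"ay": 0,"az": 0,"jaw": -1}
    - {"x": -0.01,"y": 0,"z": 0,"ax": 0,"ay": 0,"az": 0,"jaw": -1}

```text
time: 11.55
tool_pos: [546.5, -114.3, 57.9]
tcp_rot: [3.142, -0.0, 1.361]
contact_force: [0.6, -0.9, -2.7]
grip_width: 21.7
finger_force: 30.0
```

Emit:
send_rows:
  rows:
    - {"x": -0.002,"y": 0,"z": 0,"ax": 0,"ay": 0,"az": 0,"jaw": -1}
    - {"x": -0.004,"y": 0,"z": 0,"ax": 0,"ay": 0,"az": 0,"jaw": -1}
    - {"x": -0.006,"y": 0,"z": 0,"ax": 0,"ay": 0,"az": 0,"jaw": -1}
    - {"x": -0.008,"y": 0,"z": 0,"ax": 0,"ay": 0,"az": 0,"jaw": -1}
    - {"x": -0.01,"y": 0,"z": 0,"ax": 0,"ay": 0,"az": 0,"jaw": -1}
    - {"x": -0.01,"y": 0,"z": 0,"ax": 0,"ay": 0,"az": 0,"jaw": -1}
    - {"x": -0.01,"y": 0,"z": 0,"ax": 0,"ay": 0,"az": 0,"jaw": -1}
    - {"x": -0.01,"y": 0,"z": 0,"ax": 0,"ay": 0,"az": 0,"jaw": -1}
    - {"x": -0.01,"y": 0,"z": 0,"ax": 0,"ay": 0,"az": 0,"jaw": -1}
    - {"x": -0.01,"y": 0,"z": 0,"ax": 0,"ay": 0,"az": 0,"jaw": -1}

```text
time: 12.8
tool_pos: [546.1, -116.3, 57.9]
tcp_rot: [3.142, -0.0, 1.361]
contact_force: [-0.1, 0.4, -3.3]
grip_width: 21.8
finger_force: 30.0
```

Emit:
send_rows:
  rows:
    - {"x": -0.002,"y": 0,"z": 0,"ax": 0,"ay": 0,"az": 0,"jaw": -1}
    - {"x": -0.004,"y": 0,"z": 0,"ax": 0,"ay": 0,"az": 0,"jaw": -1}
    - {"x": -0.006,"y": 0,"z": 0,"ax": 0,"ay": 0,"az": 0,"jaw": -1}
    - {"x": -0.008,"y": 0,"z": 0,"ax": 0,"ay": 0,"az": 0,"jaw": -1}
    - {"x": -0.01,"y": 0,"z": 0,"ax": 0,"ay": 0,"az": 0,"jaw": -1}
    - {"x": -0.01,"y": 0,"z": 0,"ax": 0,"ay": 0,"az": 0,"jaw": -1}
    - {"x": -0.01,"y": 0,"z": 0,"ax": 0,"ay": 0,"az": 0,"jaw": -1}
    - {"x": -0.01,"y": 0,"z": 0,"ax": 0,"ay": 0,"az": 0,"jaw": -1}
    - {"x": -0.01,"y": 0,"z": 0,"ax": 0,"ay": 0,"az": 0,"jaw": -1}
    - {"x": -0.01,"y": 0,"z": 0,"ax": 0,"ay": 0,"az": 0,"jaw": -1}

```text
time: 14.05
tool_pos: [545.8, -118.4, 58.0]
tcp_rot: [3.141, 0.0, 1.362]
contact_force: [-0.4, -0.2, -3.0]
grip_width: 22.2
finger_force: 30.0
```

Emit:
send_rows:
  rows:
    - {"x": -0.002,"y": 0,"z": 0,"ax": 0,"ay": 0,"az": 0,"jaw": -1}
    - {"x": -0.004,"y": 0,"z": 0,"ax": 0,"ay": 0,"az": 0,"jaw": -1}
    - {"x": -0.006,"y": 0,"z": 0,"ax": 0,"ay": 0,"az": 0,"jaw": -1}
    - {"x": -0.008,"y": 0,"z": 0,"ax": 0,"ay": 0,"az": 0,"jaw": -1}
    - {"x": -0.01,"y": 0,"z": 0,"ax": 0,"ay": 0,"az": 0,"jaw": -1}
    - {"x": -0.012,"y": 0,"z": 0,"ax": 0,"ay": 0,"az": 0,"jaw": -1}
    - {"x": -0.014,"y": 0,"z": 0,"ax": 0,"ay": 0,"az": 0,"jaw": -1}
    - {"x": -0.016,"y": 0,"z": 0,"ax": 0,"ay": 0,"az": 0,"jaw": -1}
    - {"x": -0.016,"y": 0,"z": 0,"ax": 0,"ay": 0,"az": 0,"jaw": -1}
    - {"x": -0.016,"y": 0,"z": 0,"ax": 0,"ay": 0,"az": 0,"jaw": -1}

```text
time: 15.3
tool_pos: [545.1, -121.4, 57.9]
tcp_rot: [3.141, 0.0, 1.361]
contact_force: [2.5, -0.1, -3.4]
grip_width: 22.1
finger_force: 30.0
```

Emit:
send_rows:
  rows:
    - {"x": 0,"y": 0.002,"z": 0,"ax": 0,"ay": 0,"az": 0,"jaw": -1}
    - {"x": -0.002,"y": 0.004,"z": 0,"ax": 0,"ay": 0,"az": 0,"jaw": -1}
    - {"x": -0.006,"y": 0.004,"z": 0,"ax": 0,"ay": 0,"az": 0,"jaw": -1}
    - {"x": -0.01,"y": 0.004,"z": 0,"ax": 0,"ay": 0,"az": 0,"jaw": -1}
    - {"x": -0.014,"y": 0.004,"z": 0,"ax": 0,"ay": 0,"az": 0,"jaw": -1}
    - {"x": -0.018,"y": 0.004,"z": 0,"ax": 0,"ay": 0,"az": 0,"jaw": -1}
    - {"x": -0.022,"y": 0.004,"z": 0,"ax": 0,"ay": 0,"az": 0,"jaw": -1}
    - {"x": -0.026,"y": 0.004,"z": 0,"ax": 0,"ay": 0,"az": 0,"jaw": -1}
    - {"x": -0.03,"y": 0.004,"z": 0,"ax": 0,"ay": 0,"az": 0,"jaw": -1}
    - {"x": -0.03,"y": 0.004,"z": 0,"ax": 0,"ay": 0,"az": 0,"jaw": -1}

```text
time: 16.55
tool_pos: [544.5, -127.4, 57.9]
tcp_rot: [-3.142, -0.0, 1.361]
contact_force: [-0.7, -0.2, -3.1]
grip_width: 21.8
finger_force: 30.0
```

Emit:
send_rows:
  rows:
    - {"x": -0.006,"y": 0,"z": 0,"ax": 0,"ay": 0,"az": 0,"jaw": -1}
    - {"x": -0.012,"y": 0,"z": 0,"ax": 0,"ay": 0,"az": 0,"jaw": -1}
    - {"x": -0.018,"y": 0,"z": 0,"ax": 0,"ay": 0,"az": 0,"jaw": -1}
    - {"x": -0.024,"y": 0,"z": 0,"ax": 0,"ay": 0,"az": 0,"jaw": -1}
    - {"x": -0.03,"y": 0,"z": 0,"ax": 0,"ay": 0,"az": 0,"jaw": -1}
    - {"x": -0.036,"y": 0,"z": 0,"ax": 0,"ay": 0,"az": 0,"jaw": -1}
    - {"x": -0.042,"y": 0,"z": 0,"ax": 0,"ay": 0,"az": 0,"jaw": -1}
    - {"x": -0.048,"y": 0,"z": 0,"ax": 0,"ay": 0,"az": 0,"jaw": -1}
    - {"x": -0.055,"y": 0,"z": 0,"ax": 0,"ay": 0,"az": 0,"jaw": -1}
    - {"x": -0.06,"y": 0,"z": 0,"ax": 0,"ay": 0,"az": 0,"jaw": -1}

```text
time: 17.8
tool_pos: [542.0, -139.3, 57.9]
tcp_rot: [3.142, -0.0, 1.361]
contact_force: [0.4, 0.5, -2.9]
grip_width: 21.6
finger_force: 30.0
```

Emit:
send_rows:
  rows:
    - {"x": -0.002,"y": 0,"z": 0,"ax": 0,"ay": 0,"az": 0,"jaw": -1}
    - {"x": -0.004,"y": 0,"z": 0,"ax": 0,"ay": 0,"az": 0,"jaw": -1}
    - {"x": -0.006,"y": 0,"z": 0,"ax": 0,"ay": 0,"az": 0,"jaw": -1}
    - {"x": -0.008,"y": 0,"z": 0,"ax": 0,"ay": 0,"az": 0,"jaw": -1}
    - {"x": -0.01,"y": 0,"z": 0,"ax": 0,"ay": 0,"az": 0,"jaw": -1}
    - {"x": -0.012,"y": 0,"z": 0,"ax": 0,"ay": 0,"az": 0,"jaw": -1}
    - {"x": -0.012,"y": 0,"z": 0,"ax": 0,"ay": 0,"az": 0,"jaw": -1}
    - {"x": -0.012,"y": 0,"z": 0,"ax": 0,"ay": 0,"az": 0,"jaw": -1}
    - {"x": -0.012,"y": 0,"z": 0,"ax": 0,"ay": 0,"az": 0,"jaw": -1}
    - {"x": -0.012,"y": 0,"z": 0,"ax": 0,"ay": 0,"az": 0,"jaw": -1}

```text
time: 19.05
tool_pos: [541.5, -141.5, 57.9]
tcp_rot: [-3.142, -0.0, 1.361]
contact_force: [0.3, 0.7, -3.4]
grip_width: 21.5
finger_force: 30.0
```

Emit:
send_rows:
  rows:
    - {"x": -0.002,"y": 0,"z": 0,"ax": 0,"ay": 0,"az": 0,"jaw": -1}
    - {"x": -0.004,"y": 0,"z": 0,"ax": 0,"ay": 0,"az": 0,"jaw": -1}
    - {"x": -0.006,"y": 0,"z": 0,"ax": 0,"ay": 0,"az": 0,"jaw": -1}
    - {"x": -0.008,"y": 0,"z": 0,"ax": 0,"ay": 0,"az": 0,"jaw": -1}
    - {"x": -0.009,"y": 0,"z": 0,"ax": 0,"ay": 0,"az": 0,"jaw": -1}
    - {"x": -0.01,"y": 0,"z": 0,"ax": 0,"ay": 0,"az": 0,"jaw": -1}
    - {"x": -0.01,"y": 0,"z": 0,"ax": 0,"ay": 0,"az": 0,"jaw": -1}
    - {"x": -0.01,"y": 0,"z": 0,"ax": 0,"ay": 0,"az": 0,"jaw": -1}
    - {"x": -0.01,"y": 0,"z": 0,"ax": 0,"ay": 0,"az": 0,"jaw": -1}
    - {"x": -0.01,"y": 0,"z": 0,"ax": 0,"ay": 0,"az": 0,"jaw": -1}

```text
time: 20.3
tool_pos: [541.2, -143.4, 57.9]
tcp_rot: [3.142, -0.0, 1.361]
contact_force: [0.1, -0.6, -3.2]
grip_width: 21.9
finger_force: 30.0
```

Emit:
send_rows:
  rows:
    - {"x": -0.002,"y": 0,"z": 0,"ax": 0,"ay": 0,"az": 0,"jaw": -1}
    - {"x": -0.004,"y": 0,"z": 0,"ax": 0,"ay": 0,"az": 0,"jaw": -1}
    - {"x": -0.006,"y": 0,"z": 0,"ax": 0,"ay": 0,"az": 0,"jaw": -1}
    - {"x": -0.008,"y": 0,"z": 0,"ax": 0,"ay": 0,"az": 0,"jaw": -1}
    - {"x": -0.009,"y": 0,"z": 0,"ax": 0,"ay": 0,"az": 0,"jaw": -1}
    - {"x": -0.01,"y": 0,"z": 0,"ax": 0,"ay": 0,"az": 0,"jaw": -1}
    - {"x": -0.01,"y": 0,"z": 0,"ax": 0,"ay": 0,"az": 0,"jaw": -1}
    - {"x": -0.01,"y": 0,"z": 0,"ax": 0,"ay": 0,"az": 0,"jaw": -1}
    - {"x": -0.01,"y": 0,"z": 0,"ax": 0,"ay": 0,"az": 0,"jaw": -1}
    - {"x": -0.01,"y": 0,"z": 0,"ax": 0,"ay": 0,"az": 0,"jaw": -1}

```text
time: 21.55
tool_pos: [540.7, -145.4, 57.9]
tcp_rot: [3.142, -0.0, 1.361]
contact_force: [0.2, 0.1, -2.0]
grip_width: 21.2
finger_force: 30.0
```

Emit:
send_rows:
  rows:
    - {"x": -0.002,"y": 0,"z": 0,"ax": 0,"ay": 0,"az": 0,"jaw": -1}
    - {"x": -0.004,"y": 0,"z": 0,"ax": 0,"ay": 0,"az": 0,"jaw": -1}
    - {"x": -0.006,"y": 0,"z": 0,"ax": 0,"ay": 0,"az": 0,"jaw": -1}
    - {"x": -0.008,"y": 0,"z": 0,"ax": 0,"ay": 0,"az": 0,"jaw": -1}
    - {"x": -0.009,"y": 0,"z": 0,"ax": 0,"ay": 0,"az": 0,"jaw": -1}
    - {"x": -0.01,"y": 0,"z": 0,"ax": 0,"ay": 0,"az": 0,"jaw": -1}
    - {"x": -0.01,"y": 0,"z": 0,"ax": 0,"ay": 0,"az": 0,"jaw": -1}
    - {"x": -0.01,"y": 0,"z": 0,"ax": 0,"ay": 0,"az": 0,"jaw": -1}
    - {"x": -0.01,"y": 0,"z": 0,"ax": 0,"ay": 0,"az": 0,"jaw": -1}
    - {"x": -0.01,"y": 0,"z": 0,"ax": 0,"ay": 0,"az": 0,"jaw": -1}

```text
time: 22.8
tool_pos: [540.3, -147.3, 57.9]
tcp_rot: [3.142, -0.0, 1.361]
contact_force: [0.2, 0.3, -3.2]
grip_width: 21.7
finger_force: 30.0
```

Emit:
send_rows:
  rows:
    - {"x": -0.002,"y": 0,"z": 0,"ax": 0,"ay": 0,"az": 0,"jaw": -1}
    - {"x": -0.004,"y": 0,"z": 0,"ax": 0,"ay": 0,"az": 0,"jaw": -1}
    - {"x": -0.006,"y": 0,"z": 0,"ax": 0,"ay": 0,"az": 0,"jaw": -1}
    - {"x": -0.008,"y": 0,"z": 0,"ax": 0,"ay": 0,"az": 0,"jaw": -1}
    - {"x": -0.009,"y": 0,"z": 0,"ax": 0,"ay": 0,"az": 0,"jaw": -1}
    - {"x": -0.01,"y": 0,"z": 0,"ax": 0,"ay": 0,"az": 0,"jaw": -1}
    - {"x": -0.011,"y": 0,"z": 0,"ax": 0,"ay": 0,"az": 0,"jaw": -1}
    - {"x": -0.012,"y": 0,"z": 0,"ax": 0,"ay": 0,"az": 0,"jaw": -1}
    - {"x": -0.012,"y": 0,"z": 0,"ax": 0,"ay": 0,"az": 0,"jaw": -1}
    - {"x": -0.012,"y": 0,"z": 0,"ax": 0,"ay": 0,"az": 0,"jaw": -1}

```text
time: 24.05
tool_pos: [540.2, -147.4, 57.9]
tcp_rot: [-3.142, -0.003, 1.362]
contact_force: [2.8, 10.8, -1.4]
grip_width: 21.7
finger_force: 30.0
```

```bash
python3 - <<'E'
from plan import plan
plan([539.76,-149.74,57.94],78.0,[(553.5,-85.2,58,78),(525,28,85,95),(492.53,155.4,80,113.82),(492.53,155.4,33,113.82),(492.53,155.4,100,113.82)])
E
```

```text
xyz [ 0.33  0.   -0.  ] az -0.0 -> [553.48 -85.18  57.94] 78.0 q6~0.057
xyz [ 0.524 -0.257 -0.135] az -0.283 -> [524.99  28.01  84.94] 94.98 q6~-0.034
xyz [ 0.649 -0.106  0.025] az -0.314 -> [492.61 155.48  79.94] 113.82 q6~-0.110
xyz [-0.    -0.001  0.235] az -0.0 -> [492.42 155.4   32.94] 113.82 q6~-0.110
xyz [-0.     0.    -0.335] az -0.0 -> [492.42 155.4   99.94] 113.82 q6~-0.110
```

Emit:
send_rows:
  rows:
    - {"x": 0.01,"y": 0,"z": 0,"ax": 0,"ay": 0,"az": 0,"jaw": -1}
    - {"x": 0.03,"y": 0,"z": 0,"ax": 0,"ay": 0,"az": 0,"jaw": -1}
    - {"x": 0.06,"y": 0,"z": 0,"ax": 0,"ay": 0,"az": 0,"jaw": -1}
    - {"x": 0.1,"y": 0,"z": 0,"ax": 0,"ay": 0,"az": 0,"jaw": -1}
    - {"x": 0.15,"y": 0,"z": 0,"ax": 0,"ay": 0,"az": 0,"jaw": -1}
    - {"x": 0.2,"y": 0,"z": 0,"ax": 0,"ay": 0,"az": 0,"jaw": -1}
    - {"x": 0.25,"y": 0,"z": 0,"ax": 0,"ay": 0,"az": 0,"jaw": -1}
    - {"x": 0.29,"y": 0,"z": 0,"ax": 0,"ay": 0,"az": 0,"jaw": -1}
    - {"x": 0.32,"y": 0,"z": 0,"ax": 0,"ay": 0,"az": 0,"jaw": -1}
    - {"x": 0.33,"y": 0,"z": 0,"ax": 0,"ay": 0,"az": 0,"jaw": -1}

```text
time: 25.3
tool_pos: [553.6, -84.8, 57.9]
tcp_rot: [3.142, -0.0, 1.362]
contact_force: [-0.3, -0.2, -2.6]
grip_width: 22.0
finger_force: 30.0
```

Emit:
send_rows:
  rows:
    - {"x": 0.03,"y": -0.01,"z": -0.01,"ax": 0,"ay": 0,"az": -0.02,"jaw": -1}
    - {"x": 0.08,"y": -0.04,"z": -0.03,"ax": 0,"ay": 0,"az": -0.05,"jaw": -1}
    - {"x": 0.16,"y": -0.08,"z": -0.05,"ax": 0,"ay": 0,"az": -0.09,"jaw": -1}
    - {"x": 0.25,"y": -0.12,"z": -0.07,"ax": 0,"ay": 0,"az": -0.13,"jaw": -1}
    - {"x": 0.33,"y": -0.16,"z": -0.09,"ax": 0,"ay": 0,"az": -0.18,"jaw": -1}
    - {"x": 0.41,"y": -0.2,"z": -0.11,"ax": 0,"ay": 0,"az": -0.22,"jaw": -1}
    - {"x": 0.47,"y": -0.23,"z": -0.12,"ax": 0,"ay": 0,"az": -0.25,"jaw": -1}
    - {"x": 0.51,"y": -0.25,"z": -0.13,"ax": 0,"ay": 0,"az": -0.275,"jaw": -1}
    - {"x": 0.524,"y": -0.257,"z": -0.135,"ax": 0,"ay": 0,"az": -0.283,"jaw": -1}
    - {"x": 0.524,"y": -0.257,"z": -0.135,"ax": 0,"ay": 0,"az": -0.283,"jaw": -1}

```text
time: 26.55
tool_pos: [525.1, 27.9, 85.0]
tcp_rot: [3.141, 0.0, 1.658]
contact_force: [-0.1, -0.1, -2.4]
grip_width: 21.6
finger_force: 30.0
```

Emit:
send_rows:
  rows:
    - {"x": 0.03,"y": -0.01,"z": 0,"ax": 0,"ay": 0,"az": -0.02,"jaw": -1}
    - {"x": 0.1,"y": -0.02,"z": 0,"ax": 0,"ay": 0,"az": -0.05,"jaw": -1}
    - {"x": 0.2,"y": -0.04,"z": 0,"ax": 0,"ay": 0,"az": -0.1,"jaw": -1}
    - {"x": 0.31,"y": -0.06,"z": 0,"ax": 0,"ay": 0,"az": -0.15,"jaw": -1}
    - {"x": 0.42,"y": -0.07,"z": 0,"ax": 0,"ay": 0,"az": -0.2,"jaw": -1}
    - {"x": 0.52,"y": -0.09,"z": 0.01,"ax": 0,"ay": 0,"az": -0.25,"jaw": -1}
    - {"x": 0.59,"y": -0.1,"z": 0.015,"ax": 0,"ay": 0,"az": -0.29,"jaw": -1}
    - {"x": 0.635,"y": -0.106,"z": 0.02,"ax": 0,"ay": 0,"az": -0.31,"jaw": -1}
    - {"x": 0.649,"y": -0.106,"z": 0.025,"ax": 0,"ay": 0,"az": -0.314,"jaw": -1}
    - {"x": 0.649,"y": -0.106,"z": 0.025,"ax": 0,"ay": 0,"az": -0.314,"jaw": -1}

```text
time: 27.8
tool_pos: [492.7, 155.3, 79.9]
tcp_rot: [-3.142, 0.0, 1.986]
contact_force: [-0.5, -0.2, -2.3]
grip_width: 21.7
finger_force: 30.0
```

Emit:
send_rows:
  rows:
    - {"x": 0,"y": -0.001,"z": 0.02,"ax": 0,"ay": 0,"az": 0,"jaw": -1}
    - {"x": 0,"y": -0.001,"z": 0.06,"ax": 0,"ay": 0,"az": 0,"jaw": -1}
    - {"x": 0,"y": -0.001,"z": 0.1,"ax": 0,"ay": 0,"az": 0,"jaw": -1}
    - {"x": 0,"y": -0.001,"z": 0.14,"ax": 0,"ay": 0,"az": 0,"jaw": -1}
    - {"x": 0,"y": -0.001,"z": 0.17,"ax": 0,"ay": 0,"az": 0,"jaw": -1}
    - {"x": 0,"y": -0.001,"z": 0.195,"ax": 0,"ay": 0,"az": 0,"jaw": -1}
    - {"x": 0,"y": -0.001,"z": 0.21,"ax": 0,"ay": 0,"az": 0,"jaw": -1}
    - {"x": 0,"y": -0.001,"z": 0.22,"ax": 0,"ay": 0,"az": 0,"jaw": -1}
    - {"x": 0,"y": -0.001,"z": 0.228,"ax": 0,"ay": 0,"az": 0,"jaw": -1}
    - {"x": 0,"y": -0.001,"z": 0.235,"ax": 0,"ay": 0,"az": 0,"jaw": -1}

```text
time: 29.05
tool_pos: [492.7, 155.5, 33.0]
tcp_rot: [3.141, 0.0, 1.987]
contact_force: [0.5, 0.9, 4.1]
grip_width: 22.2
finger_force: 30.0
```

Emit:
send_rows:
  rows:
    - {"x": 0,"y": 0,"z": -0.002,"ax": 0,"ay": 0,"az": 0,"jaw": -0.45}
    - {"x": 0,"y": 0,"z": -0.002,"ax": 0,"ay": 0,"az": 0,"jaw": -0.2}
    - {"x": 0,"y": 0,"z": -0.002,"ax": 0,"ay": 0,"az": 0,"jaw": 0}
    - {"x": 0,"y": 0,"z": -0.04,"ax": 0,"ay": 0,"az": 0,"jaw": 0}
    - {"x": 0,"y": 0,"z": -0.14,"ax": 0,"ay": 0,"az": 0.05,"jaw": 0}
    - {"x": 0.006,"y": 0,"z": -0.25,"ax": 0,"ay": 0,"az": 0.2,"jaw": 0}
    - {"x": 0.006,"y": 0,"z": -0.3,"ax": 0,"ay": 0,"az": 0.37,"jaw": 0}
    - {"x": 0.006,"y": 0,"z": -0.3,"ax": 0,"ay": 0,"az": 0.54,"jaw": 0}
    - {"x": 0.006,"y": 0,"z": -0.3,"ax": 0,"ay": 0,"az": 0.71,"jaw": 0}
    - {"x": 0.006,"y": 0,"z": -0.3,"ax": 0,"ay": 0,"az": 0.88,"jaw": 0}

```text
time: 30.3
tool_pos: [492.0, 156.6, 93.5]
tcp_rot: [3.141, -0.0, 1.059]
contact_force: [0.4, 0.1, 0.2]
grip_width: 45.9
finger_force: 0.0
```

Emit:
send_rows:
  rows:
    - {"x": 0,"y": 0,"z": 0,"ax": 0,"ay": 0,"az": 0.17,"jaw": 0}
    - {"x": 0,"y": 0,"z": 0,"ax": 0,"ay": 0,"az": 0.34,"jaw": 0}
    - {"x": 0,"y": 0,"z": 0,"ax": 0,"ay": 0,"az": 0.51,"jaw": 0}
    - {"x": 0,"y": 0,"z": 0,"ax": 0,"ay": 0,"az": 0.68,"jaw": 0}
    - {"x": 0,"y": 0,"z": 0,"ax": 0,"ay": 0,"az": 0.85,"jaw": 0}
    - {"x": 0,"y": 0,"z": 0,"ax": 0,"ay": 0,"az": 1,"jaw": 0}
    - {"x": 0,"y": 0,"z": 0,"ax": 0,"ay": 0,"az": 1,"jaw": 0}
    - {"x": 0,"y": 0,"z": 0,"ax": 0,"ay": 0,"az": 1,"jaw": 0}
    - {"x": 0,"y": 0,"z": 0,"ax": 0,"ay": 0,"az": 1,"jaw": 0}
    - {"x": 0,"y": 0,"z": 0,"ax": 0,"ay": 0,"az": 1,"jaw": 0}

```text
time: 31.55
tool_pos: [492.0, 156.5, 93.0]
tcp_rot: [-3.142, -0.0, 0.019]
contact_force: [-0.7, -0.4, 0.0]
grip_width: 46.0
finger_force: 0.0
```

Emit:
send_rows:
  rows:
    - {"x": 0,"y": 0,"z": 0,"ax": 0,"ay": 0,"az": 0.17,"jaw": 0}
    - {"x": 0,"y": 0,"z": 0,"ax": 0,"ay": 0,"az": 0.34,"jaw": 0}
    - {"x": 0,"y": 0,"z": 0,"ax": 0,"ay": 0,"az": 0.51,"jaw": 0}
    - {"x": 0,"y": 0,"z": 0,"ax": 0,"ay": 0,"az": 0.66,"jaw": 0}
    - {"x": 0,"y": 0,"z": 0,"ax": 0,"ay": 0,"az": 0.8,"jaw": 0}
    - {"x": 0,"y": 0,"z": 0,"ax": 0,"ay": 0,"az": 0.9,"jaw": 0}
    - {"x": 0,"y": 0,"z": 0,"ax": 0,"ay": 0,"az": 0.96,"jaw": 0}
    - {"x": 0,"y": 0,"z": 0,"ax": 0,"ay": 0,"az": 0.98,"jaw": 0}
    - {"x": 0,"y": 0,"z": 0,"ax": 0,"ay": 0,"az": 1,"jaw": 0}
    - {"x": 0,"y": 0,"z": 0,"ax": 0,"ay": 0,"az": 1,"jaw": 0}

```text
time: 32.8
tool_pos: [492.0, 156.5, 92.9]
tcp_rot: [-3.141, 0.0, -1.029]
contact_force: [0.1, -0.0, 0.1]
grip_width: 46.2
finger_force: 0.0
```

Emit:
send_rows:
  rows:
    - {"x": 0,"y": 0,"z": 0,"ax": 0,"ay": 0,"az": 0.04,"jaw": 0}
    - {"x": 0,"y": 0,"z": 0,"ax": 0,"ay": 0,"az": 0.08,"jaw": 0}
    - {"x": 0,"y": 0,"z": 0.02,"ax": 0,"ay": 0,"az": 0.11,"jaw": 0}
    - {"x": 0,"y": 0,"z": 0.08,"ax": 0,"ay": 0,"az": 0.12,"jaw": 0}
    - {"x": 0,"y": 0,"z": 0.15,"ax": 0,"ay": 0,"az": 0.12,"jaw": 0}
    - {"x": 0,"y": 0,"z": 0.22,"ax": 0,"ay": 0,"az": 0.12,"jaw": 0}
    - {"x": 0,"y": 0,"z": 0.27,"ax": 0,"ay": 0,"az": 0.12,"jaw": 0}
    - {"x": 0,"y": 0,"z": 0.3,"ax": 0,"ay": 0,"az": 0.12,"jaw": 0}
    - {"x": 0,"y": 0,"z": 0.3,"ax": 0,"ay": 0,"az": 0.12,"jaw": 0}
    - {"x": 0,"y": 0,"z": 0.3,"ax": 0,"ay": 0,"az": 0.12,"jaw": -0.2}

```text
time: 34.05
tool_pos: [492.3, 156.6, 33.3]
tcp_rot: [-3.141, -0.0, -1.155]
contact_force: [-0.4, -0.5, -0.4]
grip_width: 39.8
finger_force: 0.0
```

Emit:
send_rows:
  rows:
    - {"x": 0,"y": 0,"z": 0,"ax": 0,"ay": 0,"az": 0,"jaw": -0.4}
    - {"x": 0,"y": 0,"z": 0,"ax": 0,"ay": 0,"az": 0,"jaw": -0.5}
    - {"x": 0,"y": 0,"z": 0,"ax": 0,"ay": 0,"az": 0,"jaw": -0.55}
    - {"x": 0,"y": 0,"z": 0,"ax": 0,"ay": 0,"az": 0,"jaw": -0.7}
    - {"x": 0,"y": 0,"z": 0,"ax": 0,"ay": 0,"az": 0,"jaw": -1}
    - {"x": 0,"y": 0,"z": 0,"ax": 0,"ay": 0,"az": 0,"jaw": -1}
    - {"x": 0,"y": 0,"z": 0,"ax": 0,"ay": 0,"az": 0,"jaw": -1}
    - {"x": 0,"y": 0,"z": -0.01,"ax": 0,"ay": 0,"az": 0,"jaw": -1}
    - {"x": 0,"y": 0,"z": -0.04,"ax": 0,"ay": 0,"az": 0,"jaw": -1}
    - {"x": 0,"y": 0,"z": -0.1,"ax": 0,"ay": 0,"az": 0,"jaw": -1}

```text
time: 35.3
tool_pos: [490.8, 156.3, 52.8]
tcp_rot: [3.138, 0.001, -1.155]
contact_force: [-0.3, 1.1, -3.5]
grip_width: 21.6
finger_force: 30.0
```

```bash
python3 - <<'E'
from plan import plan
from h import bot
import numpy as np
o=bot.get_obs();print(o["joint_positions"].round(3),o["tool_pos"],o["grip_width"],o["contact_force"],o["moment"])
plan([491.93,156.5,52.94],-66.18,[(491.93,156.5,120,-18.2),(520,22,110,30),(548.9,-108.7,58,78),(545.8,-123.4,58,78)])
E
```

```text
[ 0.159  0.535  1.764 -0.     0.845  2.885] [490.75213568 156.26248163  52.79412419] 21.630456774634418 [-0.31586963  1.13946855 -3.46930473] [0.03596865 0.13567009 0.01610138]
xyz [ 0.     0.    -0.335] az -0.8 -> [491.93 156.5  119.94] -18.18 q6~2.196
xyz [0.343 0.595 0.05 ] az -0.803 -> [519.98  22.04 109.94] 30.0 q6~1.090
xyz [-0.202  0.638  0.26 ] az -0.8 -> [ 548.79 -108.67   57.94] 78.0 q6~0.014
xyz [-0.075  0.001 -0.   ] az -0.0 -> [ 545.87 -123.38   57.94] 78.0 q6~-0.013
```

Emit:
send_rows:
  rows:
    - {"x": 0,"y": 0,"z": -0.08,"ax": 0,"ay": 0,"az": 0,"jaw": -1}
    - {"x": 0,"y": 0,"z": -0.16,"ax": 0,"ay": 0,"az": -0.03,"jaw": -1}
    - {"x": 0,"y": 0,"z": -0.24,"ax": 0,"ay": 0,"az": -0.1,"jaw": -1}
    - {"x": 0,"y": 0,"z": -0.3,"ax": 0,"ay": 0,"az": -0.2,"jaw": -1}
    - {"x": 0,"y": 0,"z": -0.335,"ax": 0,"ay": 0,"az": -0.32,"jaw": -1}
    - {"x": 0,"y": 0,"z": -0.335,"ax": 0,"ay": 0,"az": -0.44,"jaw": -1}
    - {"x": 0,"y": 0,"z": -0.335,"ax": 0,"ay": 0,"az": -0.56,"jaw": -1}
    - {"x": 0,"y": 0,"z": -0.335,"ax": 0,"ay": 0,"az": -0.67,"jaw": -1}
    - {"x": 0,"y": 0,"z": -0.335,"ax": 0,"ay": 0,"az": -0.76,"jaw": -1}
    - {"x": 0,"y": 0,"z": -0.335,"ax": 0,"ay": 0,"az": -0.8,"jaw": -1}

```text
time: 36.55
tool_pos: [491.1, 156.3, 120.4]
tcp_rot: [3.141, 0.001, -0.315]
contact_force: [0.6, 0.5, -3.1]
grip_width: 21.8
finger_force: 30.0
```

Emit:
send_rows:
  rows:
    - {"x": 0.02,"y": 0.03,"z": 0,"ax": 0,"ay": 0,"az": -0.04,"jaw": -1}
    - {"x": 0.05,"y": 0.09,"z": 0.01,"ax": 0,"ay": 0,"az": -0.12,"jaw": -1}
    - {"x": 0.1,"y": 0.17,"z": 0.02,"ax": 0,"ay": 0,"az": -0.23,"jaw": -1}
    - {"x": 0.15,"y": 0.26,"z": 0.03,"ax": 0,"ay": 0,"az": -0.35,"jaw": -1}
    - {"x": 0.2,"y": 0.35,"z": 0.03,"ax": 0,"ay": 0,"az": -0.47,"jaw": -1}
    - {"x": 0.25,"y": 0.44,"z": 0.04,"ax": 0,"ay": 0,"az": -0.59,"jaw": -1}
    - {"x": 0.3,"y": 0.52,"z": 0.05,"ax": 0,"ay": 0,"az": -0.7,"jaw": -1}
    - {"x": 0.33,"y": 0.57,"z": 0.05,"ax": 0,"ay": 0,"az": -0.77,"jaw": -1}
    - {"x": 0.343,"y": 0.595,"z": 0.05,"ax": 0,"ay": 0,"az": -0.803,"jaw": -1}
    - {"x": 0.343,"y": 0.595,"z": 0.05,"ax": 0,"ay": 0,"az": -0.803,"jaw": -1}

```text
time: 37.8
tool_pos: [519.5, 21.8, 110.3]
tcp_rot: [-3.141, 0.001, 0.523]
contact_force: [-0.2, 0.4, -2.6]
grip_width: 21.8
finger_force: 30.0
```

Emit:
send_rows:
  rows:
    - {"x": -0.01,"y": 0.03,"z": 0,"ax": 0,"ay": 0,"az": -0.06,"jaw": -1}
    - {"x": -0.03,"y": 0.09,"z": 0.02,"ax": 0,"ay": 0,"az": -0.17,"jaw": -1}
    - {"x": -0.06,"y": 0.18,"z": 0.05,"ax": 0,"ay": 0,"az": -0.3,"jaw": -1}
    - {"x": -0.09,"y": 0.28,"z": 0.09,"ax": 0,"ay": 0,"az": -0.43,"jaw": -1}
    - {"x": -0.12,"y": 0.38,"z": 0.13,"ax": 0,"ay": 0,"az": -0.56,"jaw": -1}
    - {"x": -0.15,"y": 0.48,"z": 0.18,"ax": 0,"ay": 0,"az": -0.68,"jaw": -1}
    - {"x": -0.175,"y": 0.56,"z": 0.22,"ax": 0,"ay": 0,"az": -0.76,"jaw": -1}
    - {"x": -0.195,"y": 0.62,"z": 0.25,"ax": 0,"ay": 0,"az": -0.8,"jaw": -1}
    - {"x": -0.202,"y": 0.638,"z": 0.26,"ax": 0,"ay": 0,"az": -0.8,"jaw": -1}
    - {"x": -0.202,"y": 0.638,"z": 0.26,"ax": 0,"ay": 0,"az": -0.8,"jaw": -1}

```text
time: 39.05
tool_pos: [548.6, -108.3, 58.0]
tcp_rot: [-3.141, -0.0, 1.36]
contact_force: [0.7, 1.0, -2.3]
grip_width: 21.7
finger_force: 30.0
```

Emit:
send_rows:
  rows:
    - {"x": -0.01,"y": 0,"z": 0,"ax": 0,"ay": 0,"az": 0,"jaw": -1}
    - {"x": -0.03,"y": 0,"z": 0,"ax": 0,"ay": 0,"az": 0,"jaw": -1}
    - {"x": -0.05,"y": 0,"z": 0,"ax": 0,"ay": 0,"az": 0,"jaw": -1}
    - {"x": -0.07,"y": 0,"z": 0,"ax": 0,"ay": 0,"az": 0,"jaw": -1}
    - {"x": -0.085,"y": 0,"z": 0,"ax": 0,"ay": 0,"az": 0,"jaw": -1}
    - {"x": -0.1,"y": 0,"z": 0,"ax": 0,"ay": 0,"az": 0,"jaw": -1}
    - {"x": -0.11,"y": 0,"z": 0,"ax": 0,"ay": 0,"az": 0,"jaw": -1}
    - {"x": -0.115,"y": 0,"z": 0,"ax": 0,"ay": 0,"az": 0,"jaw": -1}
    - {"x": -0.12,"y": 0,"z": 0,"ax": 0,"ay": 0,"az": 0,"jaw": -1}
    - {"x": -0.12,"y": 0,"z": 0,"ax": 0,"ay": 0,"az": 0,"jaw": -1}

```text
time: 40.3
tool_pos: [543.8, -132.1, 57.9]
tcp_rot: [-3.142, -0.0, 1.361]
contact_force: [0.4, -0.3, -2.4]
grip_width: 21.6
finger_force: 30.0
```

Emit:
send_rows:
  rows:
    - {"x": -0.003,"y": 0,"z": 0,"ax": 0,"ay": 0,"az": 0,"jaw": -1}
    - {"x": -0.006,"y": 0,"z": 0,"ax": 0,"ay": 0,"az": 0,"jaw": -1}
    - {"x": -0.009,"y": 0,"z": 0,"ax": 0,"ay": 0,"az": 0,"jaw": -1}
    - {"x": -0.012,"y": 0,"z": 0,"ax": 0,"ay": 0,"az": 0,"jaw": -1}
    - {"x": -0.014,"y": 0,"z": 0,"ax": 0,"ay": 0,"az": 0,"jaw": -1}
    - {"x": -0.016,"y": 0,"z": 0,"ax": 0,"ay": 0,"az": 0,"jaw": -1}
    - {"x": -0.018,"y": 0,"z": 0,"ax": 0,"ay": 0,"az": 0,"jaw": -1}
    - {"x": -0.02,"y": 0,"z": 0,"ax": 0,"ay": 0,"az": 0,"jaw": -1}
    - {"x": -0.02,"y": 0,"z": 0,"ax": 0,"ay": 0,"az": 0,"jaw": -1}
    - {"x": -0.02,"y": 0,"z": 0,"ax": 0,"ay": 0,"az": 0,"jaw": -1}

```text
time: 41.55
tool_pos: [543.0, -136.0, 57.9]
tcp_rot: [3.142, -0.0, 1.361]
contact_force: [0.9, -0.1, -2.2]
grip_width: 21.8
finger_force: 30.0
```

Emit:
send_rows:
  rows:
    - {"x": -0.002,"y": 0,"z": 0,"ax": 0,"ay": 0,"az": 0,"jaw": -1}
    - {"x": -0.004,"y": 0,"z": 0,"ax": 0,"ay": 0,"az": 0,"jaw": -1}
    - {"x": -0.006,"y": 0,"z": 0,"ax": 0,"ay": 0,"az": 0,"jaw": -1}
    - {"x": -0.008,"y": 0,"z": 0,"ax": 0,"ay": 0,"az": 0,"jaw": -1}
    - {"x": -0.01,"y": 0,"z": 0,"ax": 0,"ay": 0,"az": 0,"jaw": -1}
    - {"x": -0.012,"y": 0,"z": 0,"ax": 0,"ay": 0,"az": 0,"jaw": -1}
    - {"x": -0.014,"y": 0,"z": 0,"ax": 0,"ay": 0,"az": 0,"jaw": -1}
    - {"x": -0.015,"y": 0,"z": 0,"ax": 0,"ay": 0,"az": 0,"jaw": -1}
    - {"x": -0.015,"y": 0,"z": 0,"ax": 0,"ay": 0,"az": 0,"jaw": -1}
    - {"x": -0.015,"y": 0,"z": 0,"ax": 0,"ay": 0,"az": 0,"jaw": -1}

```text
time: 42.8
tool_pos: [542.9, -136.2, 58.0]
tcp_rot: [-3.142, -0.004, 1.362]
contact_force: [4.3, 14.2, -0.7]
grip_width: 21.9
finger_force: 30.0
```

Contact on the floor at the expected depth. I'll ease off to about 10 N, hold for a moment, then withdraw.

Emit:
send_rows:
  rows:
    - {"x": 0.005,"y": 0,"z": 0,"ax": 0,"ay": 0,"az": 0,"jaw": -1}
    - {"x": 0.005,"y": 0,"z": 0,"ax": 0,"ay": 0,"az": 0,"jaw": -1}
    - {"x": 0.005,"y": 0,"z": 0,"ax": 0,"ay": 0,"az": 0,"jaw": -1}
    - {"x": 0.005,"y": 0,"z": 0,"ax": 0,"ay": 0,"az": 0,"jaw": -1}
    - {"x": 0.005,"y": 0,"z": 0,"ax": 0,"ay": 0,"az": 0,"jaw": -1}
    - {"x": 0.005,"y": 0,"z": 0,"ax": 0,"ay": 0,"az": 0,"jaw": -1}
    - {"x": 0.005,"y": 0,"z": 0,"ax": 0,"ay": 0,"az": 0,"jaw": -1}
    - {"x": 0.005,"y": 0,"z": 0,"ax": 0,"ay": 0,"az": 0,"jaw": -1}
    - {"x": 0.005,"y": 0,"z": 0,"ax": 0,"ay": 0,"az": 0,"jaw": -1}
    - {"x": 0.005,"y": 0,"z": 0,"ax": 0,"ay": 0,"az": 0,"jaw": -1}

```text
time: 44.05
tool_pos: [542.9, -136.2, 58.0]
tcp_rot: [-3.142, -0.002, 1.362]
contact_force: [1.0, 8.6, -2.3]
grip_width: 21.6
finger_force: 30.0
```

```bash
python3 - <<'E'
from plan import plan
import numpy as np
# commanded now: (548.79,-108.67) advanced 30 mm along -x tool
a=np.radians(78);p=np.array([548.79,-108.67])-30*np.array([np.cos(a),np.sin(a)]);print(p)
# final rest TCP: handle is d-1.2~1.1 mm on the no-go side of the TCP in gauge axes -> ahead (+g) of the TCP when laid reversed
g=np.array([.404,-.915])
rest=np.array([491.93,156.5])+g*(-1.1)*2
print("rest",rest)
plan([*p,57.94],78,[(553.5,-85.2,58,78),(525,28,85,95),(*rest,80,113.82),(*rest,33,113.82)])
E
```

```text
[ 542.55264928 -138.01442802]
rest [491.0412 158.513 ]
xyz [ 0.27  -0.001 -0.   ] az 0.0 -> [553.58 -85.15  57.94] 78.0 q6~0.057
xyz [ 0.524 -0.257 -0.135] az -0.283 -> [525.1   28.04  84.94] 94.98 q6~-0.034
xyz [ 0.665 -0.113  0.025] az -0.314 -> [491.04 158.58  79.94] 113.82 q6~-0.103
xyz [-0.    -0.     0.235] az -0.0 -> [491.04 158.58  32.94] 113.82 q6~-0.103
```

Emit:
send_rows:
  rows:
    - {"x": 0.01,"y": 0,"z": 0,"ax": 0,"ay": 0,"az": 0,"jaw": -1}
    - {"x": 0.03,"y": 0,"z": 0,"ax": 0,"ay": 0,"az": 0,"jaw": -1}
    - {"x": 0.06,"y": 0,"z": 0,"ax": 0,"ay": 0,"az": 0,"jaw": -1}
    - {"x": 0.1,"y": 0,"z": 0,"ax": 0,"ay": 0,"az": 0,"jaw": -1}
    - {"x": 0.14,"y": 0,"z": 0,"ax": 0,"ay": 0,"az": 0,"jaw": -1}
    - {"x": 0.18,"y": 0,"z": 0,"ax": 0,"ay": 0,"az": 0,"jaw": -1}
    - {"x": 0.22,"y": 0,"z": 0,"ax": 0,"ay": 0,"az": 0,"jaw": -1}
    - {"x": 0.25,"y": 0,"z": 0,"ax": 0,"ay": 0,"az": 0,"jaw": -1}
    - {"x": 0.265,"y": 0,"z": 0,"ax": 0,"ay": 0,"az": 0,"jaw": -1}
    - {"x": 0.27,"y": -0.001,"z": 0,"ax": 0,"ay": 0,"az": 0,"jaw": -1}

```text
time: 45.3
tool_pos: [553.7, -85.0, 57.9]
tcp_rot: [3.141, -0.0, 1.362]
contact_force: [-0.8, -0.0, -3.2]
grip_width: 21.6
finger_force: 30.0
```

Emit:
send_rows:
  rows:
    - {"x": 0.03,"y": -0.01,"z": -0.01,"ax": 0,"ay": 0,"az": -0.02,"jaw": -1}
    - {"x": 0.08,"y": -0.04,"z": -0.03,"ax": 0,"ay": 0,"az": -0.05,"jaw": -1}
    - {"x": 0.16,"y": -0.08,"z": -0.05,"ax": 0,"ay": 0,"az": -0.09,"jaw": -1}
    - {"x": 0.25,"y": -0.12,"z": -0.07,"ax": 0,"ay": 0,"az": -0.13,"jaw": -1}
    - {"x": 0.33,"y": -0.16,"z": -0.09,"ax": 0,"ay": 0,"az": -0.18,"jaw": -1}
    - {"x": 0.41,"y": -0.2,"z": -0.11,"ax": 0,"ay": 0,"az": -0.22,"jaw": -1}
    - {"x": 0.47,"y": -0.23,"z": -0.12,"ax": 0,"ay": 0,"az": -0.25,"jaw": -1}
    - {"x": 0.51,"y": -0.25,"z": -0.13,"ax": 0,"ay": 0,"az": -0.275,"jaw": -1}
    - {"x": 0.524,"y": -0.257,"z": -0.135,"ax": 0,"ay": 0,"az": -0.283,"jaw": -1}
    - {"x": 0.524,"y": -0.257,"z": -0.135,"ax": 0,"ay": 0,"az": -0.283,"jaw": -1}

```text
time: 46.55
tool_pos: [525.2, 28.0, 84.9]
tcp_rot: [3.141, 0.0, 1.658]
contact_force: [0.2, 0.1, -2.3]
grip_width: 21.9
finger_force: 30.0
```

Emit:
send_rows:
  rows:
    - {"x": 0.03,"y": -0.01,"z": 0,"ax": 0,"ay": 0,"az": -0.02,"jaw": -1}
    - {"x": 0.1,"y": -0.02,"z": 0,"ax": 0,"ay": 0,"az": -0.05,"jaw": -1}
    - {"x": 0.2,"y": -0.04,"z": 0,"ax": 0,"ay": 0,"az": -0.1,"jaw": -1}
    - {"x": 0.31,"y": -0.06,"z": 0,"ax": 0,"ay": 0,"az": -0.15,"jaw": -1}
    - {"x": 0.42,"y": -0.07,"z": 0,"ax": 0,"ay": 0,"az": -0.2,"jaw": -1}
    - {"x": 0.52,"y": -0.09,"z": 0.01,"ax": 0,"ay": 0,"az": -0.25,"jaw": -1}
    - {"x": 0.6,"y": -0.1,"z": 0.015,"ax": 0,"ay": 0,"az": -0.29,"jaw": -1}
    - {"x": 0.65,"y": -0.11,"z": 0.02,"ax": 0,"ay": 0,"az": -0.31,"jaw": -1}
    - {"x": 0.665,"y": -0.113,"z": 0.025,"ax": 0,"ay": 0,"az": -0.314,"jaw": -1}
    - {"x": 0.665,"y": -0.113,"z": 0.025,"ax": 0,"ay": 0,"az": -0.314,"jaw": -1}

```text
time: 47.8
tool_pos: [491.1, 158.5, 79.9]
tcp_rot: [-3.142, 0.0, 1.986]
contact_force: [0.8, -0.4, -2.5]
grip_width: 21.8
finger_force: 30.0
```

Emit:
send_rows:
  rows:
    - {"x": 0,"y": 0,"z": 0.01,"ax": 0,"ay": 0,"az": 0,"jaw": -1}
    - {"x": 0,"y": 0,"z": 0.03,"ax": 0,"ay": 0,"az": 0,"jaw": -1}
    - {"x": 0,"y": 0,"z": 0.06,"ax": 0,"ay": 0,"az": 0,"jaw": -1}
    - {"x": 0,"y": 0,"z": 0.09,"ax": 0,"ay": 0,"az": 0,"jaw": -1}
    - {"x": 0,"y": 0,"z": 0.12,"ax": 0,"ay": 0,"az": 0,"jaw": -1}
    - {"x": 0,"y": 0,"z": 0.14,"ax": 0,"ay": 0,"az": 0,"jaw": -1}
    - {"x": 0,"y": 0,"z": 0.15,"ax": 0,"ay": 0,"az": 0,"jaw": -1}
    - {"x": 0,"y": 0,"z": 0.15,"ax": 0,"ay": 0,"az": 0,"jaw": -1}
    - {"x": 0,"y": 0,"z": 0.15,"ax": 0,"ay": 0,"az": 0,"jaw": -1}
    - {"x": 0,"y": 0,"z": 0.15,"ax": 0,"ay": 0,"az": 0,"jaw": -1}

```text
time: 49.05
tool_pos: [491.2, 158.6, 50.1]
tcp_rot: [3.141, 0.0, 1.987]
contact_force: [-0.3, 0.3, -3.1]
grip_width: 21.5
finger_force: 30.0
```

```bash
python3 - <<'E'
from h import *
p,d=bot.capture("side");np.savez("side3.npz",p=p,d=d)
cv2.imwrite("pics/crop4.png",cv2.resize(p[150:220,225:315],None,fx=8,fy=8,interpolation=2)[:,:,::-1])
E
```

```text
(no output)
```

View pics/crop4.png

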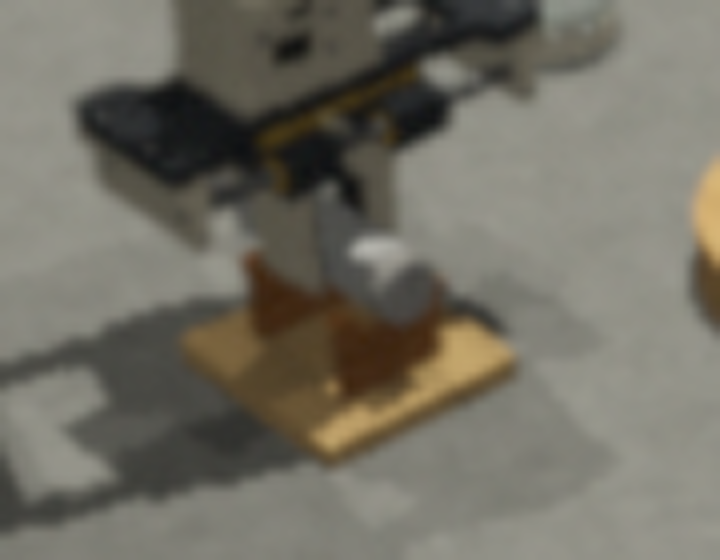

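The picture shows the handle over both uprights, with the short no-go end (crop 395,280) just past the near one. There's no contact force, so I'm lowering carefully.

Emit:
send_rows:
  rows:
    - {"x": 0,"y": 0,"z": 0.006,"ax": 0,"ay": 0,"az": 0,"jaw": -1}
    - {"x": 0,"y": 0,"z": 0.012,"ax": 0,"ay": 0,"az": 0,"jaw": -1}
    - {"x": 0,"y": 0,"z": 0.018,"ax": 0,"ay": 0,"az": 0,"jaw": -1}
    - {"x": 0,"y": 0,"z": 0.024,"ax": 0,"ay": 0,"az": 0,"jaw": -1}
    - {"x": 0,"y": 0,"z": 0.03,"ax": 0,"ay": 0,"az": 0,"jaw": -1}
    - {"x": 0,"y": 0,"z": 0.035,"ax": 0,"ay": 0,"az": 0,"jaw": -1}
    - {"x": 0,"y": 0,"z": 0.04,"ax": 0,"ay": 0,"az": 0,"jaw": -1}
    - {"x": 0,"y": 0,"z": 0.04,"ax": 0,"ay": 0,"az": 0,"jaw": -1}
    - {"x": 0,"y": 0,"z": 0.04,"ax": 0,"ay": 0,"az": 0,"jaw": -1}
    - {"x": 0,"y": 0,"z": 0.04,"ax": 0,"ay": 0,"az": 0,"jaw": -1}

```text
time: 50.35
tool_pos: [491.1, 158.6, 42.0]
tcp_rot: [3.141, -0.0, 1.987]
contact_force: [-0.5, -0.3, -2.6]
grip_width: 22.0
finger_force: 30.0
```

Emit:
send_rows:
  rows:
    - {"x": 0,"y": 0,"z": 0.007,"ax": 0,"ay": 0,"az": 0,"jaw": -1}
    - {"x": 0,"y": 0,"z": 0.014,"ax": 0,"ay": 0,"az": 0,"jaw": -1}
    - {"x": 0,"y": 0,"z": 0.021,"ax": 0,"ay": 0,"az": 0,"jaw": -1}
    - {"x": 0,"y": 0,"z": 0.028,"ax": 0,"ay": 0,"az": 0,"jaw": -1}
    - {"x": 0,"y": 0,"z": 0.033,"ax": 0,"ay": 0,"az": 0,"jaw": -1}
    - {"x": 0,"y": 0,"z": 0.038,"ax": 0,"ay": 0,"az": 0,"jaw": -1}
    - {"x": 0,"y": 0,"z": 0.042,"ax": 0,"ay": 0,"az": 0,"jaw": -1}
    - {"x": 0,"y": 0,"z": 0.044,"ax": 0,"ay": 0,"az": 0,"jaw": -1}
    - {"x": 0,"y": 0,"z": 0.045,"ax": 0,"ay": 0,"az": 0,"jaw": -1}
    - {"x": 0,"y": 0,"z": 0.045,"ax": 0,"ay": 0,"az": 0,"jaw": -1}

```text
time: 51.6
tool_pos: [491.3, 158.7, 33.2]
tcp_rot: [3.141, 0.0, 1.987]
contact_force: [1.7, 0.4, 1.0]
grip_width: 22.2
finger_force: 30.0
```

On the slot floor. Releasing and retreating upward.

Emit:
send_rows:
  rows:
    - {"x": 0,"y": 0,"z": 0,"ax": 0,"ay": 0,"az": 0,"jaw": -0.45}
    - {"x": 0,"y": 0,"z": 0,"ax": 0,"ay": 0,"az": 0,"jaw": -0.3}
    - {"x": 0,"y": 0,"z": 0,"ax": 0,"ay": 0,"az": 0,"jaw": 0}
    - {"x": 0,"y": 0,"z": 0,"ax": 0,"ay": 0,"az": 0,"jaw": 0}
    - {"x": 0,"y": 0,"z": 0,"ax": 0,"ay": 0,"az": 0,"jaw": 0}
    - {"x": 0,"y": 0,"z": -0.05,"ax": 0,"ay": 0,"az": 0,"jaw": 0}
    - {"x": 0,"y": 0,"z": -0.15,"ax": 0,"ay": 0,"az": 0,"jaw": 0}
    - {"x": 0,"y": 0,"z": -0.3,"ax": 0,"ay": 0,"az": 0,"jaw": 0}
    - {"x": 0,"y": 0,"z": -0.45,"ax": 0,"ay": 0,"az": 0,"jaw": 0}
    - {"x": 0,"y": 0,"z": -0.5,"ax": 0,"ay": 0,"az": 0,"jaw": 0}

```text
time: 52.85
tool_pos: [492.1, 158.8, 135.2]
tcp_rot: [3.138, 0.001, 1.987]
contact_force: [-0.5, 0.4, 0.3]
grip_width: 45.8
finger_force: 0.0
```

```bash
python3 - <<'E'
from h import *
p,d=bot.capture("side");P=cloud("side",d);hsv=cv2.cvtColor(p,cv2.COLOR_RGB2HSV)
cv2.imwrite("pics/crop5.png",cv2.resize(p[150:220,225:315],None,fx=8,fy=8,interpolation=2)[:,:,::-1])
g=np.array([.404,-.915]);m=(d>0)&(hsv[...,1]<60)&(P[...,2]>52)&(P[...,2]<80)&(np.hypot(P[...,0]-490,P[...,1]-153)<80)
q=P[m];a=(q[:,:2]-[488.4,153.5])@g
for lo in range(-80,70,15):
    k=(a>=lo)&(a<lo+15); print(lo,k.sum(),np.percentile(q[k][:,2],90).round(1) if k.sum()>2 else "")
E
```

```text
-80 16 61.2
-65 13 63.1
-50 33 66.1
-35 20 62.5
-20 21 62.0
-5 25 62.4
10 19 61.4
25 18 62.4
40 30 65.0
55 2
```

View pics/crop5.png

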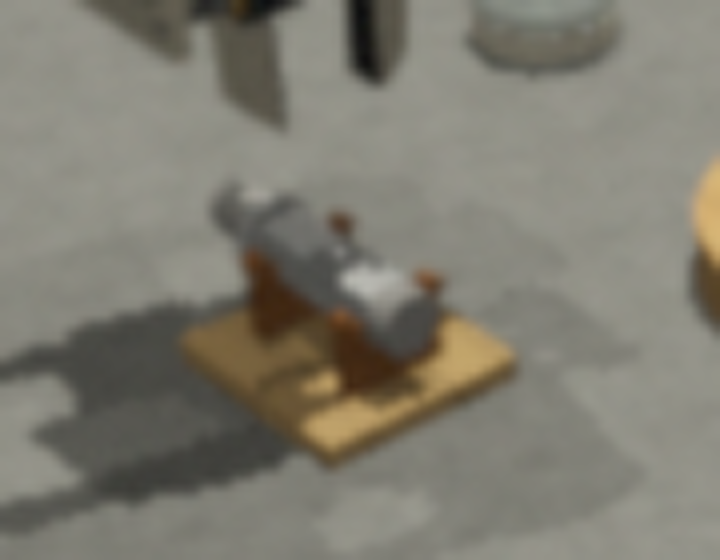

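The gauge lies level in both slots: the handle top is about 62 mm up along its whole length, the go end is at the far side (crop 245,205), and the gripper is clear. Handing in.

```bash
python3 -c "
from plant import bot
print(bot.close_job())"
```

```text
the job is handed in; nothing more can be done
None
```

The job is handed in at about 53 s: the go end was pressed fully home (about 11 N), the gauge was turned via a regrasp in its rest, the no-go end stopped on the counterbore floor (about 15 N, then held near 9 N), and the gauge was laid back level in its rest, reversed.

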